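# Fetch the hemmed-in damper spring

## Task

The damper spring stands in the middle of the parts rack, hemmed in by the metal cup and the stepped pin. Stand the cup and the pin aside on the rubber-topped stand, then move the spring to the middle of the round rim on the spring seat, and only then put the cup and the pin back, each upright on the very spot on the rack it came from. Leave the oil can and the hex key alone.

Things in the scene. Friction and masses are not known exactly. Their poses are not given: they have to be found in the camera images.
- spring: Damper spring, upright green and blue coil, 22 mm across, 26 mm high, 45 g; at the start it stands on the middle of the rack between the two guard cheeks. Origin: centre of its underside, z up. Rigid here; take it by the coil, with the fingers closing along the rack's x (the cheeks leave only 9 mm beside it along y).
- cup: Turned metal cup, round, open at the top, no handle, 56 mm across at the rim and 52 mm at the foot, 35 mm high, 100 g; at the start it stands upright on one end place of the rack, 44 mm from the rack's middle. Origin: centre of its underside, z up. Taken across its outside, with the fingers closing along the rack's y.
- pin: Stepped centring pin, upright: flange 38 mm across at the foot, slimmer shank above, 58 mm high, 160 g; at the start on the other end place of the rack, 44 mm from its middle. Origin: centre of its underside, z up. Take it by the flange (fingertips about 6 mm above its foot), fingers closing along the rack's y; to the fingers it tapers from flange to tip.
- rack: Parts rack, fixed: aluminium profile block, dark flat top, 160 (x) by 72 (y), 60 mm high. Places on its x axis at -44, 0, +44 mm: spring in the middle, cup and pin at the ends, either way round. Two guard cheeks, 28 mm long in x, 4 mm thick, rising 28 mm above the top, stand at y = -22 and +22 mm beside the middle place. Origin: centre of its underside, x along its length.
- seat: Spring seat, fixed: block of aluminium profile 80 by 80 mm, 60 mm high, with a bright flat top that carries a dark round rim, 48 mm inside and 60 mm outside, 3 mm high. The spring belongs on the flat top at the middle of the rim. It too may stand 40 mm beside the tall disc stack. Origin: centre of the underside, below the middle of the rim.
- side_stand: Side stand, fixed: block of aluminium profile with a black rubber top, empty, 170 mm (x) by 80 mm (y), 60 mm high: the area for things put aside. Origin: centre of its underside, x along its length. The tall stack of clutch discs (about 0.2 m high) may be only 40 mm beside its long edge: close the fingers along the stand's x there.
- oil_can: Bystander: squeeze oiler with a red spout, 47 mm across, 140 mm high, standing. Origin: centre of its underside. Not to be moved.
- hex_key: Bystander: bent hex key lying flat, 67 by 26 mm, 8 mm high. Origin: centre of its underside. Not to be moved.

How it is judged:
On the way, in this order (a step that is already met when the one before it is completed fails the run):
1. cup and pin both stand upright and released on the side stand, the spring not yet moved (x of cup in the frame of side_stand between -0.065 and 0.065 m and y of cup in the frame of side_stand between -0.02 and 0.02 m and z of cup in the frame of side_stand between 0.055 and 0.065 m and linear speed of each of cup, pin below 0.02 m/s and angle between each of cup, pin's own z axis and vertical below 0.12 rad and contact force between the fingers and cup below 0.2 N and x of pin in the frame of side_stand between -0.07 and 0.07 m and y of pin in the frame of side_stand between -0.025 and 0.025 m and z of pin in the frame of side_stand between 0.055 and 0.065 m and contact force between the fingers and pin below 0.2 N and distance of spring from where it was at the start of the episode below 0.012 m), for 0.2 s.
2. the spring stands released in the middle of the rim of the seat, cup and pin still on the side stand (x of cup in the frame of side_stand between -0.065 and 0.065 m and y of cup in the frame of side_stand between -0.02 and 0.02 m and z of cup in the frame of side_stand between 0.055 and 0.065 m and linear speed of each of cup, pin, spring below 0.02 m/s and angle between each of cup, pin, spring's own z axis and vertical below 0.12 rad and contact force between the fingers and cup below 0.2 N and x of pin in the frame of side_stand between -0.07 and 0.07 m and y of pin in the frame of side_stand between -0.025 and 0.025 m and z of pin in the frame of side_stand between 0.055 and 0.065 m and contact force between the fingers and pin below 0.2 N and horizontal distance between spring and seat below 0.013 m and z of spring in the frame of seat between 0.055 and 0.065 m and contact force between the fingers and spring below 0.2 N), for 0.2 s.
At the end, for the whole second after the job is handed in: The spring stands upright on the seat's top within 13 mm of the middle of the rim; the cup and the pin each stand upright on the rack within 12 mm of where they started; all released and at rest (distance of each of cup, pin from where it was at the start of the episode below 0.012 m and linear speed of each of cup, pin, spring below 0.02 m/s and angle between each of cup, pin, spring's own z axis and vertical below 0.12 rad and contact force between the fingers and cup below 0.2 N and contact force between the fingers and pin below 0.2 N and horizontal distance between spring and seat below 0.013 m and z of spring in the frame of seat between 0.055 and 0.065 m and contact force between the fingers and spring below 0.2 N); the robot touches nothing.
It fails at once if the oil can is pushed by 20 mm or tipped (distance of oil_can from where it was at the start of the episode above 0.02 m or angle between oil_can's own z axis and vertical above 0.3 rad).
It fails at once if the hex key is pushed by 20 mm (distance of hex_key from where it was at the start of the episode above 0.02 m).
It also fails if it takes over 122 s, if anything falls off the work surface, if the arm or the gripper's body presses on something with over 40 N, if the wrist force passes 120 N, or if a joint passes its speed limit or range.

## Robot

A 7-joint arm with a two-finger parallel gripper is mounted at the origin on a cart in front of the work surface, level with it; the furniture and walls round the work are solid. World frame = base frame: x ahead of the robot, y to its left, z up, the work surface at z = 0. Lengths are in m, angles in rad, forces in N, time in s.
With the tool pointing down it reaches from about 0.35 to 0.9 m from the base axis. Payload 8.1 kg.
Tool frame: the origin (TCP) lies midway between the tips of the shut fingers; the grasp point (between the pads) lies 19 mm behind it; z points along the fingers, y is the direction in which the jaws open and shut (so a half turn about z gives the same grasp; the last joint's range is limited). The gripper opens to 92 mm and grips with 3 to 60 N. Pads are 19 mm wide; open, the fingers measure 130 mm over their backs; the gripper's body (75 mm by 190 mm) begins 47 mm behind the grasp point.
Start: joints at [-1.354, 0.434, 0.025, 1.573, -0.012, 1.134, -0.075], TCP at [0.197, 0.593, 0.227] pointing down, gripper open.
Joint ranges: [-2.62, 2.62], [-0.44, 2.09], [-1.27, 1.32], [0.08, 2.57], [-1.32, 4.46], [0.12, 2], [-2.74, 2.74]. Speed limits (rad/s): [2.22, 2.22, 3.01, 3.01, 3.14, 3.14, 3.14].

## Interface

Orientations are given as a rotation vector (axis times angle).
In Python, from cell import monitor, get_image, get_calibration, workorder, look_for, masks_of gives the robot as it stands.
- The arm moves only by the shell command python3 -m crank 'ROWS' [FORCE]. ROWS is JSON, a list of rows, each a list of 3 entries, a list of its own where there are three numbers: the shift along the tool's x, y, z in cm, then the turn about the tool's z in degrees, then the closure in counts, from 0 (fully open) to 255 (shut). A call has 1 to 5 rows; each row shifts and turns the commanded pose from where the row before left it, along the tool's axes as they then stand; what a row does not reach is not made up. A row lasts 1/10 s, in which the tool goes at most 50 mm and 8.59 degrees, less where a joint would pass 70% of its speed; a pose out of reach is approached as far as the arm can. A call with a gripper value outside its range is refused whole. The fingers move at their own pace and stop on an object; FORCE is the grip in N (left out, the last holds). Time passes only in rows, so rows that do not move let the fingers close. It gives the time, the measured TCP pose, the force and the opening at its end, in the units of the state.
- monitor.observe(): the state, without advancing time (a new reading comes with each control period).
- get_image(name): name is "side" or "top" or "wrist"; returns (picture, depth): 400x640x3 uint8, red, green, blue; 400x640 float32, m along the optical axis (not along the pixel's ray), 0 where there is no reading.
- get_calibration(name): a dict with "fx", "fy", "cx", "cy" (pixels), "R" (3x3) and "t" (3): a world point X has camera coordinates R X + t. Camera axes: x right, y down, z forward; pixel columns grow to the right and rows downward; lengths in m; the calibration is good to about 2 mm. A picture is of the moment at which its call begins: read the wrist's pose just before it. get_calibration takes no time and is no camera call; for the wrist camera it gives the pose at the moment of the call.
- workorder.sign_off(): hands the job in, once; it reports no verdict.
Trained networks look in the newest picture that a camera, given by its name, has taken for a name from the list of things; names that differ only in an ending like _2 or _b are one class to them, and where a whole thing is asked for, a point or a joint stands for the part that bears it (a point fixed in the world has none). Each returns a list of dicts, best first, with "score" (0 to 1); they miss things now and then, are a little off and sometimes report something else, mostly with a low value. They report only what shows in the picture. A call takes as long as a camera call.
- look_for(label, camera): "location" ([x, y, z] in m, in world coordinates, good to about 4 mm: the middle of the surface that is visible of it).
- masks_of(label, camera): "region" (400x640 bool, what is visible of it).
The state is a dict: "clock": time; "joints": joint angles; "dq": joint speeds; "joint_efforts": joint torques, N m; "position": TCP position; "ee_rot": TCP orientation; "force": force on the tool from outside, world axes, zero at the start; "ft_torque": the same for the moment, N m; "width": opening from 0.0 (shut) to 1.0 (fully open).
Only numpy, scipy, OpenCV 4.12 (cv2) and the standard library are available. Lean on these libraries where they do the work, as an engineer would, in place of code of your own. Each camera call takes 0.05 s, during which the arm holds its last target.

## Working session

There is one attempt and no reset: what is moved stays moved. The work goes in short steps, Python scripts to look and compute and a shell command to move; the robot and the scene stay as the last step left them, time stands still between calls to the robot, and variables do not carry over. Pictures are saved under pics/ and viewed, and the job is handed in when it is done.

```bash
ls; mkdir -p pics
python3 - <<'E'
from cell import monitor,get_image,get_calibration
import cv2,numpy as np
print(monitor.observe())
for n in["side","top","wrist"]:
    p,d=get_image(n); cv2.imwrite(f"pics/{n}0.png",p[:,:,::-1]); c=get_calibration(n); print(n,c)
E
```

```text
pics
{'clock': 0.0, 'joints': array([-1.35361323,  0.43521214,  0.02495954,  1.57409569, -0.01156039,
        1.13400883, -0.07511269]), 'dq': array([ 7.38491531e-05,  1.11988297e-03, -7.11126422e-04, -2.10877316e-03,
        5.39809824e-04, -8.12207657e-05,  1.51443834e-03]), 'joint_efforts': array([-8.52232952e-04, -6.67831564e+01,  9.84518901e-01, -3.14477599e+01,
       -6.06882828e-02,  4.22964175e-02,  1.83741481e-04]), 'position': array([0.19637343, 0.59280599, 0.22595212]), 'ee_rot': array([-5.00246787e-01, -3.10142780e+00,  2.47855237e-03]), 'force': array([-0.55364497,  0.07053625,  0.82801149]), 'ft_torque': array([ 0.02450758,  0.01293687, -0.03115335]), 'width': 1.0028535692851217}
side {'fx': 459.3520133030409, 'fy': 459.3520133030409, 'cx': 321.0577614394024, 'cy': 196.90431351056398, 'R': array([[-0.99961152, -0.02341382,  0.01511958],
       [-0.02663648,  0.6428577 , -0.76552235],
       [ 0.00820407, -0.7656277 , -0.64323162]]), 't': array([0.47235607, 0.13626552, 0.80110317])}
top {'fx': 399.482697117015, 'fy': 399.482697117015, 'cx': 318.85091266816437, 'cy': 200.58131894137844, 'R': array([[ 0.02129818, -0.99965331, -0.01548026],
       [-0.98040648, -0.01785023, -0.19617469],
       [ 0.19583036,  0.01935511, -0.98044676]]), 't': array([-0.10811499,  0.49318122,  0.88623204])}
wrist {'fx': 293.80269497083225, 'fy': 293.80269497083225, 'cx': 315.3520831362715, 'cy': 199.65264791652024, 'R': array([[ 3.14675049e-01,  9.49199268e-01, -6.02032899e-04],
       [ 9.09148571e-01, -3.01215173e-01,  2.87607884e-01],
       [ 2.72815851e-01, -9.10503622e-02, -9.57748058e-01]]), 't': array([-0.62524812, -0.03708258,  0.3908537 ])}
```

View pics/side0.png

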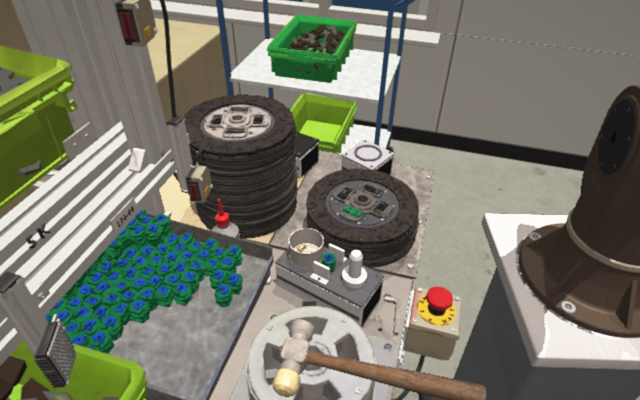

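View pics/top0.png

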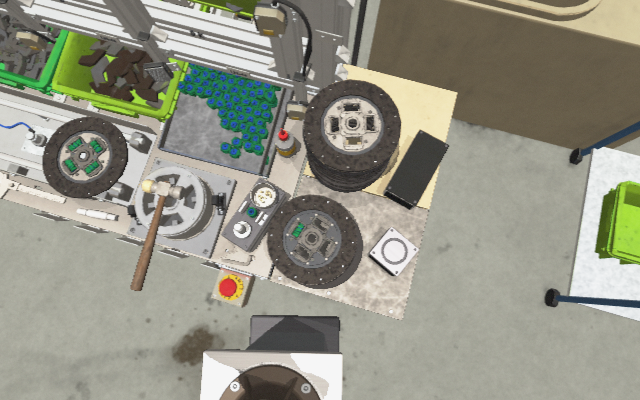

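View pics/wrist0.png

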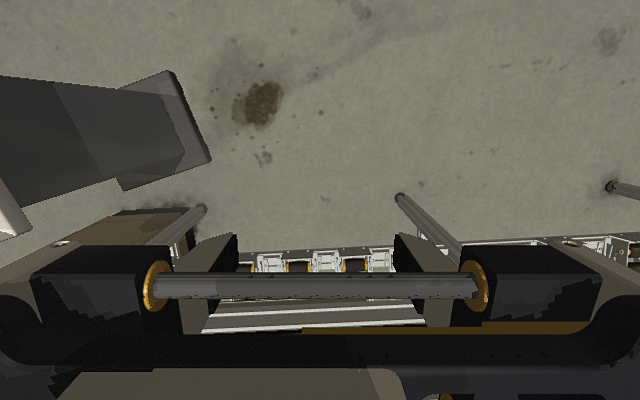

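The top view shows the rack at (253,215) with the cup (265,196), spring (252,212) and pin (241,230). The side stand is at (416,168), hard by the disc stack at (352,130). The seat is at (393,251), the oil can at (285,145) and the hex key at (238,257).

```bash
cat > h.py <<'E'
import numpy as np,cv2
from cell import *
def cloud(n,d,c):
    v,u=np.mgrid[0:400,0:640]
    P=np.stack([(u-c['cx'])/c['fx']*d,(v-c['cy'])/c['fy']*d,d],-1)
    return (P-c['t'])@c['R']
def proj(X,c):
    p=c['R']@np.asarray(X)+c['t']; return p[0]/p[2]*c['fx']+c['cx'],p[1]/p[2]*c['fy']+c['cy']
E
python3 - <<'E'
from h import *
np.set_printoptions(precision=4,suppress=True)
for n in["top","side"]:
    p,d=get_image(n);c=get_calibration(n);P=cloud(n,d,c)
    np.savez(f"pics/{n}0.npz",p=p,d=d,P=P)
    for l in["spring","cup","pin","rack","seat","side_stand","oil_can","hex_key"]:
        r=masks_of(l,n)
        for q in r[:1]:
            m=q['region']&(d>0);X=P[m]
            if len(X)==0: continue
            v,u=np.nonzero(m)
            z=np.percentile(X[:,2],[5,50,95]); hi=X[X[:,2]>z[2]-.006]
            print(n,l,round(q['score'],2),m.sum(),(u.mean().round(),v.mean().round()),"z",z,"mean",X.mean(0),"top",hi.mean(0))
            np.save(f"pics/{n}_{l}.npy",m)
E
```

```text
top spring 0.58 99 (np.float64(251.0), np.float64(212.0)) z [0.0624 0.0843 0.0884] mean [0.4602 0.053  0.0799] top [0.4611 0.0528 0.086 ]
top cup 0.74 512 (np.float64(263.0), np.float64(195.0)) z [0.0617 0.0673 0.0961] mean [0.5001 0.0297 0.0729] top [0.4968 0.0277 0.095 ]
top rack 0.66 1595 (np.float64(252.0), np.float64(220.0)) z [0.0175 0.0615 0.083 ] mean [0.4448 0.0536 0.0576] top [0.4614 0.0537 0.0877]
top seat 0.67 1390 (np.float64(392.0), np.float64(252.0)) z [0.0401 0.0611 0.0648] mean [ 0.3789 -0.2657  0.0591] top [ 0.3802 -0.2679  0.0617]
top side_stand 0.63 2555 (np.float64(415.0), np.float64(170.0)) z [0.045  0.0608 0.0635] mean [ 0.5713 -0.3228  0.059 ] top [ 0.5763 -0.3255  0.061 ]
top oil_can 0.71 452 (np.float64(285.0), np.float64(143.0)) z [0.0162 0.0753 0.1089] mean [ 0.6263 -0.0152  0.0708] top [ 0.6349 -0.0134  0.1116]
top hex_key 0.48 123 (np.float64(237.0), np.float64(261.0)) z [0.0024 0.0088 0.0118] mean [0.3523 0.0925 0.0083] top [0.3521 0.0933 0.0093]
side spring 0.77 200 (np.float64(329.0), np.float64(260.0)) z [0.0644 0.0829 0.0869] mean [0.4594 0.0551 0.0
[... 328 characters left out ...]
np.float64(331.0), np.float64(285.0)) z [0.0132 0.0591 0.0797] mean [0.4572 0.0776 0.05  ] top [0.4599 0.065  0.0838]
side seat 0.97 1210 (np.float64(368.0), np.float64(157.0)) z [0.0305 0.0601 0.0636] mean [ 0.3806 -0.2698  0.0501] top [ 0.3813 -0.2649  0.0611]
side side_stand 0.87 843 (np.float64(306.0), np.float64(153.0)) z [0.0075 0.0515 0.0617] mean [ 0.5131 -0.2881  0.0438] top [ 0.5177 -0.3     0.0602]
side oil_can 0.78 458 (np.float64(225.0), np.float64(223.0)) z [0.0708 0.0865 0.1239] mean [ 0.6312 -0.0087  0.092 ] top [ 0.636  -0.0119  0.1283]
side hex_key 0.71 247 (np.float64(395.0), np.float64(311.0)) z [0.0012 0.0075 0.0097] mean [0.3524 0.0922 0.0069] top [0.3523 0.0934 0.0077]
```

Run:
```python
from h import *
np.set_printoptions(precision=4,suppress=True)
def circ(X):
    A=np.c_[2*X[:,:2],np.ones(len(X))];s=np.linalg.lstsq(A,(X[:,:2]**2).sum(1),rcond=None)[0]
    return s[:2],np.sqrt(s[2]+s[:2]@s[:2])
for n in["top","side"]:
    P=np.load(f"pics/{n}0.npz")['P']
    for l,c0,r in[("rack",(.46,.053),.11),("seat",(.38,-.267),.075),("side_stand",(.576,-.325),.12)]:
        near=(np.hypot(P[...,0]-c0[0],P[...,1]-c0[1])<r)&(abs(P[...,2]-.061)<.006)
        k,lab,st,_=cv2.connectedComponentsWithStats(near.astype(np.uint8))
        i=1+np.argmax(st[1:,4]);X=P[lab==i][:,:2]
        print(n,l,len(X),cv2.minAreaRect((X*1000).astype(np.float32)), np.median(P[lab==i][:,2]))
    m=np.load(f"pics/{n}_cup.npy");X=P[m];X=X[X[:,2]>.088];print("cup rim",len(X),circ(X),cv2.minEnclosingCircle((X[:,:2]*1000).astype(np.float32)))
    near=(np.hypot(P[...,0]-.421,P[...,1]-.078)<.03)
    for a,b in((.066,.075),(.08,.108),(.112,.125)):
        X=P[near&(P[...,2]>a)&(P[...,2]<b)];
        if len(X)>5: print("pin",a,len(X),X.mean(0),circ(X),cv2.minEnclosingCircle((X[:,:2]*1000).astype(np.float32)))
    near=(np.hypot(P[...,0]-.46,P[...,1]-.0535)<.016)&(P[...,2]>.08);X=P[near]
    print("spring",len(X),X.mean(0),cv2.minEnclosingCircle((X[:,:2]*1000).astype(np.float32)))
    # stack
    X=P[(P[...,2]>.1)&(P[...,1]<-.05)&(P[...,1]>-.4)&(P[...,0]>.45)&(P[...,0]<.85)]
    print("stack",X.min(0),X.max(0),circ(X[X[:,2]>.18]),cv2.minEnclosingCircle((X[:,:2]*1000).astype(np.float32)))
    X=P[(abs(P[...,2]-.09)<.06)&(P[...,1]<-.05)&(P[...,1]>-.3)&(P[...,0]>.3)&(P[...,0]<.52)&(P[...,2]>.04)]
    print("lowdisc",X.max(0))
```

```text
top rack 1456 ((460.7137145996094, 53.134552001953125), (73.02796173095703, 159.96530151367188), 59.02791213989258) 0.06214277862030979
top seat 1272 ((381.2364196777344, -268.82904052734375), (79.83833312988281, 80.35653686523438), 50.49860763549805) 0.061356219533806086
top side_stand 2408 ((578.4532470703125, -327.059326171875), (80.13338470458984, 170.64459228515625), 60.86798858642578) 0.06091154898614995
cup rim 88 (array([0.4972, 0.0271]), np.float64(0.02679806755753357)) ((497.0928039550781, 26.946735382080078), 27.958702087402344)
pin 0.066 110 [0.4199 0.0704 0.0728] (array([0.4224, 0.0745]), np.float64(0.016420005090021204)) ((427.31500244140625, 75.40705871582031), 24.623214721679688)
pin 0.08 22 [0.4171 0.0679 0.0935] (array([0.4217, 0.0744]), np.float64(0.009920666670461336)) ((419.630615234375, 70.80352020263672), 8.972132682800293)
pin 0.112 64 [0.4208 0.0729 0.1184] (array([0.4211, 0.0734]), np.float64(0.0067811921077697975)) ((421.74945068359375, 74.23201751708984), 9.84974479675293)
spring 68 [0.4604 0.0527 0.0854] ((460.785400390625, 53.137454986572266), 10.5914239
[... 842 characters left out ...]
0.015391445097022437)) ((420.2637023925781, 74.32756805419922), 19.873394012451172)
pin 0.08 158 [0.4217 0.081  0.0943] (array([0.4209, 0.0739]), np.float64(0.009244383790227002)) ((421.0871276855469, 75.20377349853516), 9.801284790039062)
pin 0.112 116 [0.4214 0.0765 0.117 ] (array([0.4213, 0.0757]), np.float64(0.006404339128357378)) ((421.16015625, 75.65249633789062), 9.126803398132324)
spring 117 [0.4605 0.0536 0.0847] ((460.157470703125, 52.40320587158203), 11.200740814208984)
stack [ 0.5237 -0.2669  0.1   ] [ 0.85   -0.05    0.4277] (array([ 0.7106, -0.1396]), np.float64(0.1177577109096671)) ((689.0057373046875, -124.60646057128906), 174.61019897460938)
lowdisc [ 0.5199 -0.05    0.0924]
```

Run:
```python
import cv2,numpy as np
a=np.load("pics/top0.npz")['p'][80:300,180:460,::-1]
b=np.load("pics/side0.npz")['p'][80:330,200:460,::-1]
a=cv2.resize(a,None,fx=2.4,fy=2.4,interpolation=2);cv2.imwrite("pics/ta.png",a)
cv2.imwrite("pics/sb.png",cv2.resize(b,None,fx=2.3,fy=2.3,interpolation=2))
```

```text
(no output)
```

View pics/ta.png

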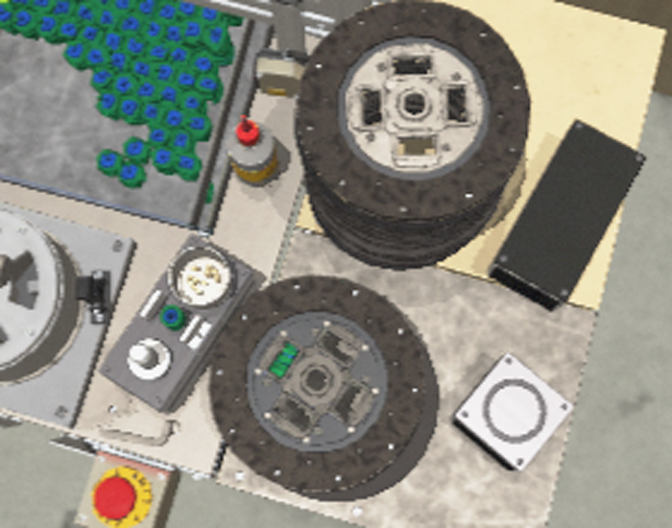

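View pics/sb.png

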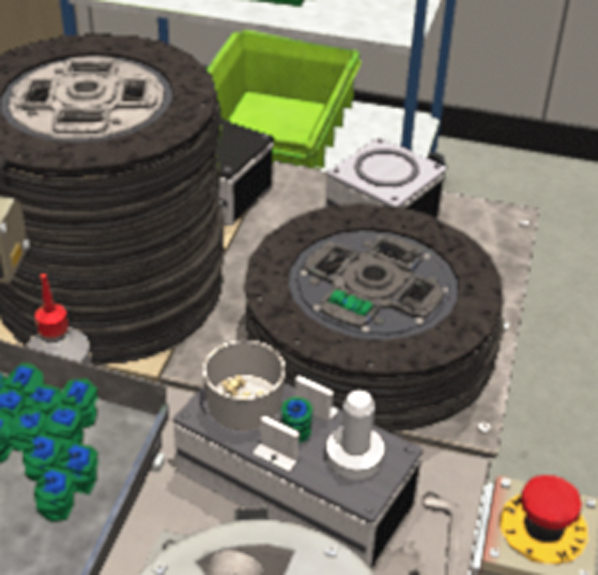

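The nets, depth and pictures agree: tops are at z≈0.061, and the fitted sizes match the text. Next I'll check clearances: the low disc near the rack, heights along the way, and the camera mount.

Run:
```python
from h import *
np.set_printoptions(precision=4,suppress=True)
Q=np.concatenate([np.load(f"pics/{n}0.npz")['P'].reshape(-1,3) for n in("top","side")])
def fr(c,deg):
    a=np.radians(deg);R=np.array([[np.cos(a),np.sin(a)],[-np.sin(a),np.cos(a)]]);return (Q[:,:2]-c)@R.T
for nm,c,a in[("rack",(.4606,.0533),-31),("stand",(.5785,-.327),-29.2),("seat",(.3813,-.2687),-31)]:
    L=fr(c,a)
    for x0 in(-.12,-.08,-.044,0,.044,.08,.12):
        s=(abs(L[:,0]-x0)<.02)&(abs(L[:,1])<.2)
        out=[]
        for lo,hi in((-.12,-.095),(-.095,-.07),(-.07,-.055),(-.055,-.043),(.043,.055),(.055,.07),(.07,.095),(.095,.12)):
            m=s&(L[:,1]>lo)&(L[:,1]<hi); out.append(np.percentile(Q[m,2],98) if m.sum()>3 else np.nan)
        print(nm,x0,np.array(out))
a=np.array((.196,.593));b=np.array((.497,.03));d=(b-a)/np.linalg.norm(b-a)
t=(Q[:,:2]-a)@d;o=abs((Q[:,:2]-a)@[-d[1],d[0]])
for k in np.arange(0,.64,.08):
    m=(o<.12)&(t>k)&(t<k+.08); print(k,m.sum(),Q[m,2].max() if m.sum() else None)
m=np.hypot(Q[:,0]-.68,Q[:,1]+.15)<.1;print("stack z",np.percentile(Q[m,2],99.5))
c=get_calibration("wrist");s=monitor.observe();C=-c['R'].T@c['t']
R,_=cv2.Rodrigues(s['ee_rot']);print("cam in tool",R.T@(C-s['position']),R)
```

```text
rack -0.12 [0.0037 0.0263 0.03   0.029  0.0266 0.0276 0.1008 0.104 ]
rack -0.08 [0.0846 0.0816 0.0042 0.0082 0.026  0.0278 0.1044 0.1045]
rack -0.044 [0.0859 0.0859 0.0853 0.0049 0.0044 0.0329 0.1024 0.1038]
rack 0 [0.0908 0.0867 0.0862 0.0854 0.0046 0.0048 0.0831 0.1022]
rack 0.044 [0.0906 0.0864 0.0864 0.0852 0.0028 0.0038 0.0264 0.0712]
rack 0.08 [0.0858 0.0864 0.0864 0.0035 0.0709 0.0709 0.0706 0.0883]
rack 0.12 [0.0854 0.0839 0.0045 0.0039 0.095  0.0912 0.0917 0.0928]
stand -0.12 [   nan 0.0044 0.0041 0.0044 0.0046 0.0039 0.1931 0.1953]
stand -0.08 [   nan 0.0036 0.0036 0.0038 0.0044 0.1928 0.196  0.1967]
stand -0.044 [   nan 0.0033 0.0044 0.0045 0.0041 0.1956 0.1962 0.1967]
stand 0 [   nan    nan 0.0035 0.0044 0.0041 0.1939 0.1962 0.1965]
stand 0.044 [   nan    nan    nan 0.0048 0.0047 0.0042 0.1954 0.1963]
stand 0.08 [   nan    nan    nan    nan 0.0037 0.0044 0.0043    nan]
stand 0.12 [   nan    nan    nan    nan 0.0044 0.0034 0.0044 0.0041]
seat -0.12 [0.0051 0.0039 0.0045 0.0045 0.0378 0.04   0.964  0.0859]
seat -0.08 [   nan 0.0045 0.0041 0.0035 0.0402 0.0631 0.086  0.0877]
seat -0.044 [   nan 0.0043 0.0036 0.0035 0.0605 0.0411 0.0864 0.0864]
seat 0 [   nan 0.0014 0.0035 0.0045 0.0052 0.0049 0.0846 0.0861]
seat 0.044 [   nan    nan 0.0029 0.0603 0.0044 0.0043 0.005  0.0044]
seat 0.08 [   nan    nan    nan 0.0027 0.0046 0.0036 0.0046 0.0047]
seat 0.12 [   nan    nan    nan    nan 0.063  0.0626 0.0629 0.1937]
0.0 1063 -0.7838781467917859
0.08 1046 -0.783798615774394
0.16 956 -0.2123502999990988
0.24 643 0.12621379326673
0.32 4672 0.12839030780622732
0.4 10661 0.13582330229838713
0.48 9571 0.13446619921984637
0.56 9786 0.12406139431304597
stack z 0.4582665849985246
cam in tool [ 0.0767  0.0007 -0.1585] [[-0.9493  0.3144  0.    ]
 [ 0.3144  0.9493  0.    ]
 [-0.      0.     -1.    ]]
```

Run:
```python
from h import *
np.set_printoptions(precision=4,suppress=True)
def circ(X):
    A=np.c_[2*X[:,:2],np.ones(len(X))];s=np.linalg.lstsq(A,(X[:,:2]**2).sum(1),rcond=None)[0]
    return s[:2],np.sqrt(s[2]+s[:2]@s[:2])
def L(X,c,deg):
    a=np.radians(deg);R=np.array([[np.cos(a),np.sin(a)],[-np.sin(a),np.cos(a)]]);return (X[:,:2]-c)@R.T
for n in("top","side"):
    Q=np.load(f"pics/{n}0.npz")['P'].reshape(-1,3)
    # low disc
    m=(abs(Q[:,2]-.085)<.012)&(np.hypot(Q[:,0]-.4,Q[:,1]+.09)<.17)
    X=Q[m];l=L(X,(.4606,.0533),-31);k=l[:,1]<-.03
    X=X[k];l=l[k]
    # drop cheeks
    print(n,len(X),"enc",cv2.minEnclosingCircle((X[:,:2]*1000).astype(np.float32)))
    for x0 in np.arange(-.06,.1,.01):
        s=abs(l[:,0]-x0)<.005
        if s.sum()>3: print("  x",round(x0,3),"ymax",np.sort(l[s,1])[-3:], "z",np.median(X[s][:,2]))
    for zl,zh in((.01,.03),(.03,.05),(.05,.07),(.07,.08),(.08,.1)):
        m=(Q[:,2]>zl)&(Q[:,2]<zh);ll=L(Q[m],(.4606,.0533),-31);s=(abs(ll[:,0]-.03)<.03)&(ll[:,1]<-.038)&(ll[:,1]>-.1)
        if s.sum():print("  z",zl,s.sum(),np.sort(ll[s,1])[-3:])
    m=(Q[:,2]>.17)&(Q[:,2]<.21);X=Q[m];l=L(X,(.5785,-.327),-29.2);s=(abs(l[:,0])<.13)&(l[:,1]>0)&(l[:,1]<.3)
    print("stack ymin in stand",np.sort(l[s,1])[:4],cv2.minEnclosingCircle((l[s]*1000).astype(np.float32)))
    m=(Q[:,2]>.03)&(Q[:,2]<.15);l=L(Q[m],(.5785,-.327),-29.2);s=(abs(l[:,0])<.06)&(l[:,1]>0.045)&(l[:,1]<.3)
    print("stack lower",np.sort(l[s,1])[:4])
```

```text
top 6222 enc ((434.7130126953125, -102.01686096191406), 135.79998779296875)
  x -0.06 ymax [-0.0875 -0.0859 -0.0846] z 0.08361769225867689
  x -0.05 ymax [-0.0773 -0.0764 -0.0751] z 0.08386969006612864
  x -0.04 ymax [-0.0689 -0.0676 -0.0659] z 0.08325385455251487
  x -0.03 ymax [-0.0637 -0.0628 -0.0622] z 0.08370838089261554
  x -0.02 ymax [-0.0578 -0.0575 -0.0569] z 0.08360552746583842
  x -0.01 ymax [-0.0536 -0.0534 -0.0533] z 0.08349464584183909
  x 0.0 ymax [-0.0511 -0.0506 -0.0504] z 0.08389151886600961
  x 0.01 ymax [-0.0507 -0.0494 -0.0491] z 0.08504470703201425
  x 0.02 ymax [-0.0485 -0.0483 -0.048 ] z 0.08488325944158906
  x 0.03 ymax [-0.049  -0.0486 -0.0483] z 0.08509973678536312
  x 0.04 ymax [-0.0304 -0.0303 -0.0302] z 0.08437621116288904
  x 0.05 ymax [-0.0306 -0.0306 -0.0301] z 0.08339571397666089
  x 0.06 ymax [-0.0561 -0.0555 -0.0552] z 0.08330886957180902
  x 0.07 ymax [-0.0611 -0.0602 -0.0588] z 0.08390387245063172
  x 0.08 ymax [-0.0665 -0.0661 -0.0634] z 0.08298176614127628
  x 0.09 ymax [-0.074  -0.0729 -0.0708] z 0.0836329551552784
  z 0.03 3 [-0.0983 -0.0982 
[... 920 characters left out ...]
.08396449738685367
  x 0.04 ymax [-0.0303 -0.0302 -0.0301] z 0.0835473324883963
  x 0.05 ymax [-0.0303 -0.0302 -0.0301] z 0.08262557220355674
  x 0.06 ymax [-0.0555 -0.0553 -0.0303] z 0.08255307396853644
  x 0.07 ymax [-0.0616 -0.0609 -0.0605] z 0.08286858626412756
  x 0.08 ymax [-0.0663 -0.0652 -0.0644] z 0.08256128233734333
  x 0.09 ymax [-0.073  -0.0707 -0.0703] z 0.08290183262691303
  z 0.03 23 [-0.0516 -0.0515 -0.0511]
  z 0.05 165 [-0.05   -0.0499 -0.0498]
  z 0.07 117 [-0.0485 -0.0481 -0.0474]
  z 0.08 729 [-0.048  -0.048  -0.0471]
stack ymin in stand [0.0632 0.0634 0.064  0.0642] ((-38.059749603271484, 182.69009399414062), 119.60993957519531)
stack lower [0.1121 0.1125 0.1141 0.1142]
```

```bash
cat >> h.py <<'E'
def go(x,y,z,yaw=None):
    """shift needed in tool axes (cm) after turning to yaw (deg, world angle of tool y)"""
    s=monitor.observe();R,_=cv2.Rodrigues(s['ee_rot']);cur=np.degrees(np.arctan2(R[1,1],R[0,1]))
    turn=0
    if yaw is not None:
        turn=(cur-yaw+180)%360-180
        R=R@cv2.Rodrigues(np.array([0,0,np.radians(turn)]))[0]
    print("clk",s['clock'].__round__(2),"pos",s['position'].round(4),"yaw",round(cur,2),"tilt",round(np.degrees(np.arccos(-R[2,2])),2),"w",round(s['width'],3),"F",s['force'].round(1),"| turn",round(turn,2),"shift cm",(R.T@(np.array([x,y,z])-s['position'])*100).round(2))
RA,SA=-31.0,-29.2
def rack(x,y=0): a=np.radians(RA);return np.array([.4605+x*np.cos(a)-y*np.sin(a),.0533+x*np.sin(a)+y*np.cos(a)])
def stand(x,y=0): a=np.radians(SA);return np.array([.5785+x*np.cos(a)-y*np.sin(a),-.327+x*np.sin(a)+y*np.cos(a)])
E
python3 - <<'E'
from h import *
go(.421,.0748,.25,59)
E
```

```text
clk 1.05 pos [0.1965 0.5933 0.2267] yaw 71.67 tilt 0.0 w 0.999 F [ 0.  -0.3  0.3] | turn 12.67 shift cm [-45.95 -32.88  -2.33]
```

```bash
python3 -m crank '[[[0,0,-1.2],6.3,0],[[0,0,-1.2],6.3,0],[[-3.8,-2.7,0],0,0],[[-3.8,-2.7,0],0,0],[[-3.8,-2.7,0],0,0]]' 20; python3 -m crank '[[[-3.8,-2.7,0],0,0],[[-3.8,-2.7,0],0,0],[[-3.8,-2.7,0],0,0],[[-3.8,-2.7,0],0,0],[[-3.8,-2.7,0],0,0]]'
python3 - <<'E'
from h import *
go(.421,.0748,.25,59)
E
```

```text
clock: 1.55
position: [0.2531, 0.4638, 0.2507]
ee_rot: [0.837, 3.028, 0.0]
force: [1.5, -0.2, 0.9]
width: 0.999
clock: 2.05
position: [0.3468, 0.25, 0.251]
ee_rot: [0.837, 3.028, 0.002]
force: [1.4, 0.8, 0.1]
width: 1.002
clk 2.05 pos [0.3468 0.25   0.251 ] yaw 59.08 tilt 0.06 w 1.002 F [1.4 0.8 0.1] | turn 0.08 shift cm [-15.39 -11.2    0.09]
```

```bash
python3 -m crank '[[[-3.8,-2.7,0],0,0],[[-3.8,-2.7,0],0,0],[[-3.8,-2.7,0],0,0],[[-2,-1.5,0],0,0],[[0,0,0],0,90]]'
python3 - <<'E'
from h import *
go(.421,.0748,.25,59)
for n in("top","side","wrist"):
    p,d=get_image(n);np.savez(f"pics/{n}1.npz",p=p,d=d,P=cloud(n,d,get_calibration(n)))
    cv2.imwrite(f"pics/{n}1.png",p[:,:,::-1])
E
```

```text
clock: 2.55
position: [0.4131, 0.0969, 0.2511]
ee_rot: [0.847, 3.024, 0.0]
force: [0.4, 0.4, -1.3]
width: 0.956
clk 2.55 pos [0.4131 0.0969 0.2511] yaw 58.71 tilt 0.07 w 0.956 F [ 0.4  0.4 -1.3] | turn -0.29 shift cm [-1.82 -1.49  0.11]
```

View pics/wrist1.png

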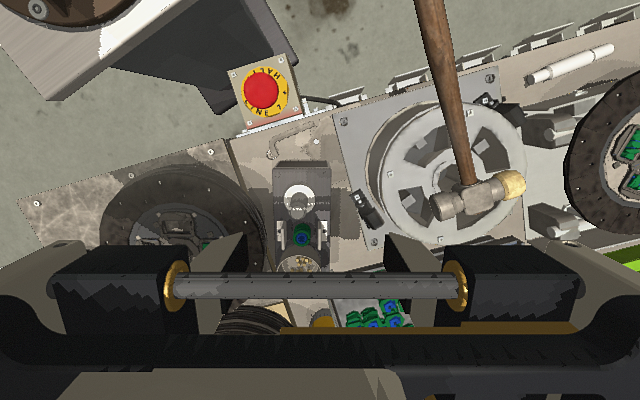

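View pics/side1.png

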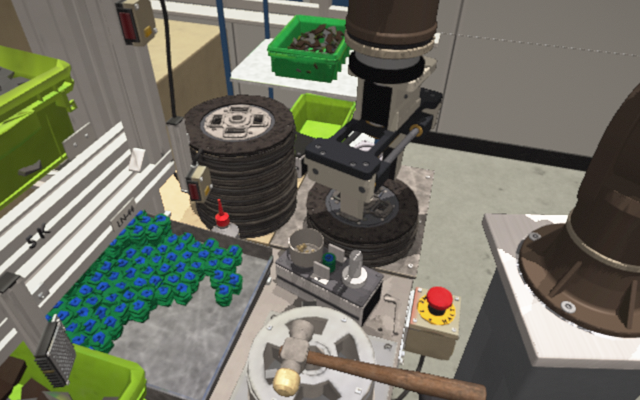

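```bash
python3 -m crank '[[[-1.8,-1.5,0],0,90],[[0,0,0],0,90],[[0,0,0],0,90],[[0,0,0],0,90]]'
python3 - <<'E'
from h import *
np.set_printoptions(precision=3,suppress=True)
go(.421,.0748,.25,59)
s=monitor.observe();R,_=cv2.Rodrigues(s['ee_rot'])
for n in("side","top","wrist"):
    p,d=get_image(n);P=cloud(n,d,get_calibration(n))[d>0]
    T=(P-s['position'])@R
    m=(np.abs(T[:,:2])<.12).all(1)&(T[:,2]<.01)&(T[:,2]>-.12);T=T[m];print(n,len(T))
    for z0 in np.arange(-.11,.01,.01):
        q=T[abs(T[:,2]-z0)<.005]
        if len(q)>3:
            a=np.percentile(q[:,1],[1,50,99]);pos=q[q[:,1]>0,1];neg=q[q[:,1]<0,1]
            print(round(z0,3),len(q),"y",neg.min() if len(neg) else 0,neg.max()if len(neg) else 0,pos.min()if len(pos) else 0,pos.max()if len(pos) else 0,"x",q[:,0].min(),q[:,0].max())
    if n=="wrist": cv2.imwrite("pics/w2.png",p[:,:,::-1])
    if n=="side":cv2.imwrite("pics/s2.png",cv2.resize(p[90:330,220:460,::-1],None,fx=2.4,fy=2.4))
E
```

```text
clock: 3.1
position: [0.4193, 0.0798, 0.2507]
ee_rot: [-0.835, -3.028, -0.0]
force: [0.5, 0.7, -0.0]
width: 0.646
clk 3.1 pos [0.419 0.08  0.251] yaw 59.18 tilt 0.02 w 0.646 F [ 0.5  0.7 -0. ] | turn 0.18 shift cm [-0.4  -0.34  0.07]
side 7294
-0.11 2751 y -0.09392452225244567 -4.532951353024236e-05 0.0004423939198673045 0.09734947638788669 x -0.0354471945823787 0.038474341193667584
-0.1 993 y -0.09288390067716198 -3.5675527298260394e-05 0.001821510084105151 0.09701554161948722 x -0.034743035461149374 0.03863414120047276
-0.09 1039 y -0.09235646297171414 -0.0004542178565460724 0.0026114222825711873 0.09555712155533579 x -0.035238246610376875 0.038858400895323
-0.08 1143 y -0.08596434052837397 -0.00011565676050339244 5.679191738013765e-06 0.08924490966974484 x -0.035104686298812596 0.03847490450899515
-0.07 561 y -0.08511364224867317 -0.02983106989709516 0.0338992904838936 0.08910529902607488 x -0.034554073619061404 0.038019046561540086
-0.06 43 y -0.032896867803759146 -0.02952799792059556 0 0 x 0.0013719373535551525 0.012993600752715455
-0.05 42 y -0.033595625734581885 -0.02783036121
[... 2134 characters left out ...]
0.04 732 y -0.0435226404563411 -0.028811751186445734 0.030023665501339565 0.045298538002718935 x -0.012928022246649799 0.010771597913491289
-0.03 815 y -0.04639698490221724 -0.028807824870451044 0.030056806149399082 0.04790670598518603 x -0.0013493103470278971 0.010592229434718898
-0.02 754 y -0.04589555492906476 -0.02870453376581022 0.029988606373289248 0.047223868237732905 x -0.007029964488038922 0.01084842784291154
-0.01 582 y -0.04496006314983122 -0.0286768956914911 0.03002584360089001 0.04644029974824365 x -0.010689871526974155 0.010476202265740685
-0.0 158 y -0.03698204872650883 -0.028870389607838477 0.030200525581592693 0.037385319441047386 x -0.010663395555168606 0.010304312187930702
```

View pics/s2.png

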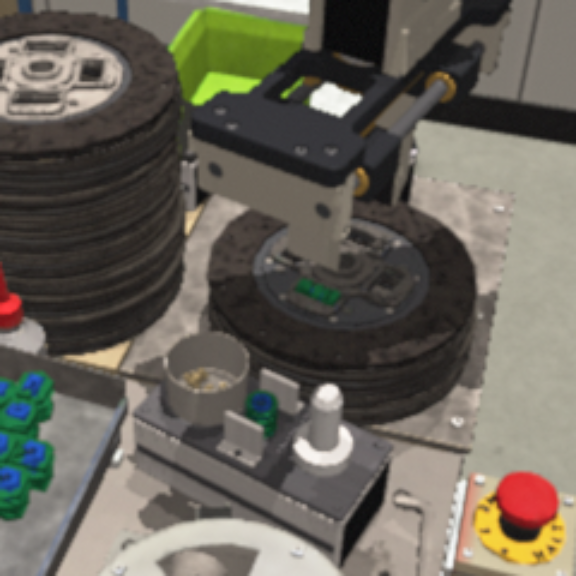

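Measured finger shape: about 17 mm thick, chamfered to about 8 mm at the tip, body about 70 mm behind the TCP. That clears the low disc (top 0.085). Now the pin.

```bash
python3 - <<'E'
from h import *
go(.4213,.0747,.066,59)
E
python3 -m crank '[[[-0.4,-0.3,0],0,100],[[0,0,4.5],0,100],[[0,0,4.5],0,100],[[0,0,4],0,100],[[0,0,0],0,100]]'
python3 - <<'E'
from h import *
go(.4213,.0747,.066,59)
E
```

```text
clk 3.25 pos [0.4194 0.0793 0.2507] yaw 59.15 tilt 0.01 w 0.647 F [-0.1 -1.1  0.6] | turn 0.15 shift cm [-0.4  -0.29 18.47]
clock: 3.75
position: [0.4185, 0.0727, 0.1173]
ee_rot: [-0.836, -3.022, 0.008]
force: [-0.6, 0.3, -0.0]
width: 0.608
clk 3.75 pos [0.4185 0.0727 0.1173] yaw 59.07 tilt 0.46 w 0.608 F [-0.6  0.3 -0. ] | turn 0.07 shift cm [-0.16  0.35  5.12]
```

```bash
python3 -m crank '[[[0,0,0],0,100],[[0,0,0],0,100]]'
python3 - <<'E'
from h import *
go(.4213,.0747,.066,59)
p,d=get_image("side");cv2.imwrite("pics/s3.png",cv2.resize(p[150:330,260:440,::-1],None,fx=3,fy=3))
p,d=get_image("wrist");cv2.imwrite("pics/w3.png",p[:,:,::-1])
E
```

```text
clock: 3.95
position: [0.4229, 0.0741, 0.1225]
ee_rot: [0.837, 3.026, 0.003]
force: [-0.0, -0.8, 0.3]
width: 0.606
clk 3.95 pos [0.4229 0.0741 0.1225] yaw 59.06 tilt 0.16 w 0.606 F [-0.  -0.8  0.3] | turn 0.06 shift cm [ 0.18 -0.04  5.65]
```

View pics/s3.png

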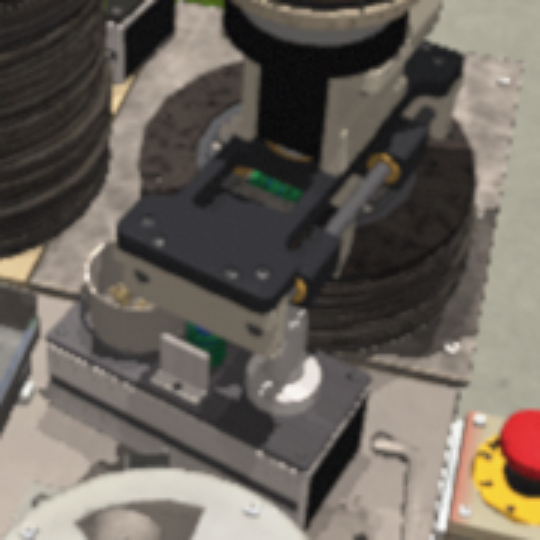

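View pics/w3.png

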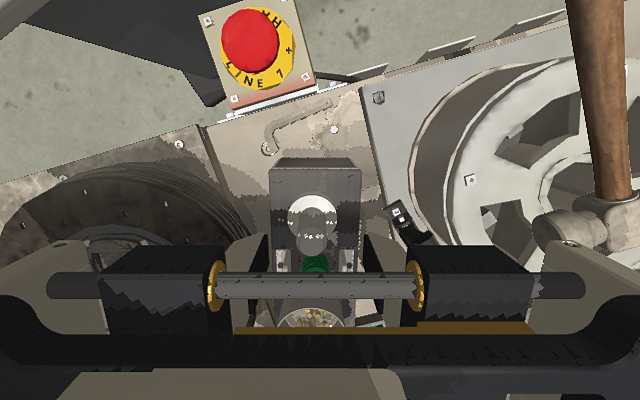

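The pin flange at (312,217) sits midway between the fingers; I'm descending.

```bash
python3 -m crank '[[[0.1,0,2.5],0,100],[[0,0,2],0,100],[[0,0,1.1],0,100],[[0,0,0],0,100],[[0,0,0],0,100]]'
python3 - <<'E'
from h import *
go(.4213,.0747,.066,59)
E
```

```text
clock: 4.55
position: [0.4212, 0.0744, 0.0655]
ee_rot: [0.838, 3.027, 0.001]
force: [0.4, 0.1, 1.1]
width: 0.605
clk 4.55 pos [0.4212 0.0744 0.0655] yaw 59.06 tilt 0.05 w 0.605 F [0.4 0.1 1.1] | turn 0.06 shift cm [ 0.01  0.03 -0.05]
```

```bash
python3 -m crank '[[[0,0,0],0,255],[[0,0,0],0,255],[[0,0,0],0,255],[[0,0,0],0,255],[[0,0,0],0,255]]' 30
python3 - <<'E'
from h import *
go(.4213,.0747,.066,59)
E
python3 -m crank '[[[0,0,-0.3],0,255],[[0,0,-1],0,255],[[0,0,-3],0,255],[[0,0,-4],0,255],[[0,0,-4.5],0,255]]'
python3 -m crank '[[[0,0,-4.5],0,255],[[0,0,-2],0,255],[[0,0,0],0,255]]'
python3 - <<'E'
from h import *
go(*stand(-.045,-.012),.26,-29.2)
p,d=get_image("side");cv2.imwrite("pics/s4.png",p[:,:,::-1])
E
```

```text
clock: 5.05
position: [0.421, 0.0744, 0.0652]
ee_rot: [0.838, 3.027, 0.001]
force: [-2.1, -0.5, 7.5]
width: 0.388
clk 5.05 pos [0.421  0.0744 0.0652] yaw 59.07 tilt 0.05 w 0.388 F [-2.1 -0.5  7.5] | turn 0.07 shift cm [-0.02  0.04 -0.08]
clock: 5.55
position: [0.4197, 0.0737, 0.1941]
ee_rot: [-0.838, -3.026, 0.003]
force: [1.4, 1.1, -1.1]
width: 0.395
clock: 5.85
position: [0.4222, 0.0746, 0.2611]
ee_rot: [0.837, 3.023, 0.007]
force: [-0.3, 0.2, -1.6]
width: 0.393
clk 5.85 pos [0.4222 0.0746 0.2611] yaw 59.06 tilt 0.36 w 0.393 F [-0.3  0.2 -1.6] | turn 88.26 shift cm [-28.63  28.74   0.06]
```

View pics/s4.png

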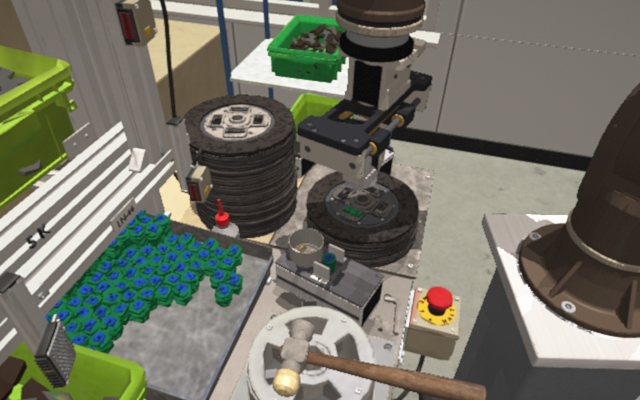

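The pin is in the gripper and lifted upright. Turning, then over to the stand.

```bash
python3 -m crank '[[[0,0,0],8,255],[[0,0,0],8,255],[[0,0,0],8,255],[[0,0,0],8,255],[[0,0,0],8,255]]'
python3 -m crank '[[[0,0,0],8,255],[[0,0,0],8,255],[[0,0,0],8,255],[[0,0,0],8,255],[[0,0,0],8,255]]'
python3 -m crank '[[[0,0,0],8,255],[[-2,2,0],0,255],[[-2.8,2.8,0],0,255],[[-2.8,2.8,0],0,255],[[-2.8,2.8,0],0,255]]'
python3 -m crank '[[[-2.8,2.8,0],0,255],[[-2.8,2.8,0],0,255],[[-2.8,2.8,0],0,255],[[-2.8,2.8,0],0,255],[[0,0,0],0,255]]'
python3 - <<'E'
from h import *
go(*stand(-.045,-.012),.26,-29.2)
E
```

```text
clock: 6.4
position: [0.4195, 0.0739, 0.2563]
ee_rot: [-1.83, -2.552, 0.004]
force: [0.4, 0.2, -1.6]
width: 0.392
clock: 6.9
position: [0.4195, 0.0739, 0.2563]
ee_rot: [-2.593, -1.773, 0.005]
force: [-0.2, 0.4, -1.1]
width: 0.392
clock: 7.4
position: [0.4605, -0.0684, 0.2564]
ee_rot: [-2.705, -1.596, 0.004]
force: [1.1, 0.1, -1.0]
width: 0.388
clock: 7.9
position: [0.504, -0.2251, 0.2564]
ee_rot: [2.71, 1.585, -0.006]
force: [-1.3, 0.0, -1.2]
width: 0.393
clk 7.9 pos [ 0.504  -0.2251  0.2564] yaw -29.35 tilt 0.26 w 0.393 F [-1.3  0.  -1.2] | turn -0.15 shift cm [-6.47  6.97 -0.34]
```

```bash
python3 -m crank '[[[-2.6,2.8,0],0,255],[[-2.6,2.8,0],0,255],[[-1.1,1.2,0],0,255],[[0,0,0],0,255],[[0,0,0],0,255]]'
python3 - <<'E'
from h import *
go(*stand(-.045,-.012),.066,-29.2)
E
```

```text
clock: 8.4
position: [0.5335, -0.3065, 0.2562]
ee_rot: [-2.704, -1.594, 0.003]
force: [0.7, 0.4, -0.2]
width: 0.394
clk 8.4 pos [ 0.5335 -0.3065  0.2562] yaw -28.96 tilt 0.16 w 0.394 F [ 0.7  0.4 -0.2] | turn 0.24 shift cm [-0.79  0.49 19.02]
```

```bash
python3 -m crank '[[[-0.8,0.5,2],0,255],[[0,0,4.5],0,255],[[0,0,4.5],0,255],[[0,0,4],0,255],[[0,0,0],0,255]]'
python3 -m crank '[[[0,0,0],0,255],[[0,0,0],0,255]]'
python3 - <<'E'
from h import *
go(*stand(-.045,-.012),.066,-29.2)
p,d=get_image("side");cv2.imwrite("pics/s5.png",cv2.resize(p[60:260,220:460,::-1],None,fx=3,fy=3))
p,d=get_image("wrist");cv2.imwrite("pics/w5.png",p[:,:,::-1])
E
```

```text
clock: 8.9
position: [0.5317, -0.3122, 0.1026]
ee_rot: [-2.697, -1.594, 0.007]
force: [-0.7, 1.1, -1.0]
width: 0.395
clock: 9.1
position: [0.536, -0.317, 0.1101]
ee_rot: [2.703, 1.595, 0.003]
force: [1.2, -0.4, -1.6]
width: 0.392
clk 9.1 pos [ 0.536  -0.317   0.1101] yaw -28.9 tilt 0.18 w 0.392 F [ 1.2 -0.4 -1.6] | turn 0.3 shift cm [ 0.01 -0.32  4.41]
```

View pics/s5.png

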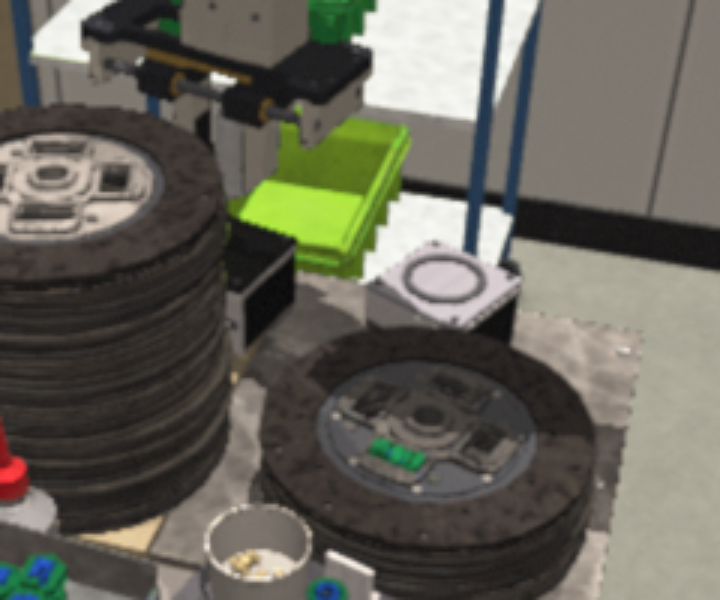

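View pics/w5.png

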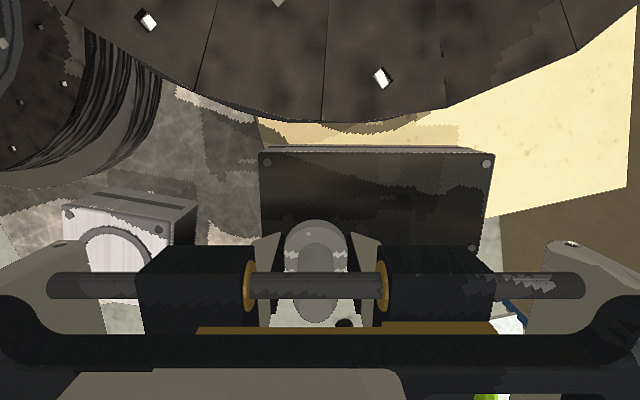

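The pin is upright between the fingers, over the left part of the black stand (edges at x=258 and 493, pin at 315, so about −44 mm). Lowering.

```bash
python3 -m crank '[[[0,-0.3,1.5],0.3,255],[[0,0,1.5],0,255],[[0,0,1],0,255],[[0,0,0],0,255],[[0,0,0],0,255]]'
python3 - <<'E'
from h import *
go(*stand(-.045,-.012),.066,-29.2)
E
```

```text
clock: 9.7
position: [0.5322, -0.3154, 0.0678]
ee_rot: [-2.71, -1.589, 0.0]
force: [0.5, 0.1, -0.5]
width: 0.394
clk 9.7 pos [ 0.5322 -0.3154  0.0678] yaw -29.23 tilt 0.01 w 0.394 F [ 0.5  0.1 -0.5] | turn -0.03 shift cm [0.05 0.11 0.18]
```

```bash
python3 -m crank '[[[0,0,0.15],0,255],[[0,0,0.1],0,255],[[0,0,0],0,255]]'
python3 -m crank '[[[0,0,0],0,120],[[0,0,0],0,90],[[0,0,0],0,90],[[0,0,0],0,90],[[0,0,0],0,90]]'
python3 - <<'E'
from h import *
go(*stand(-.045,-.012),.066,-29.2)
p,d=get_image("wrist");cv2.imwrite("pics/w6.png",p[:,:,::-1])
E
```

```text
clock: 10.0
position: [0.5323, -0.3154, 0.0654]
ee_rot: [2.71, 1.589, 0.0]
force: [0.8, 0.5, -1.1]
width: 0.389
clock: 10.5
position: [0.5322, -0.3152, 0.0653]
ee_rot: [2.71, 1.589, 0.0]
force: [0.3, 0.1, -0.6]
width: 0.642
clk 10.5 pos [ 0.5322 -0.3152  0.0653] yaw -29.23 tilt 0.01 w 0.642 F [ 0.3  0.1 -0.6] | turn -0.03 shift cm [ 0.03  0.12 -0.07]
```

View pics/w6.png

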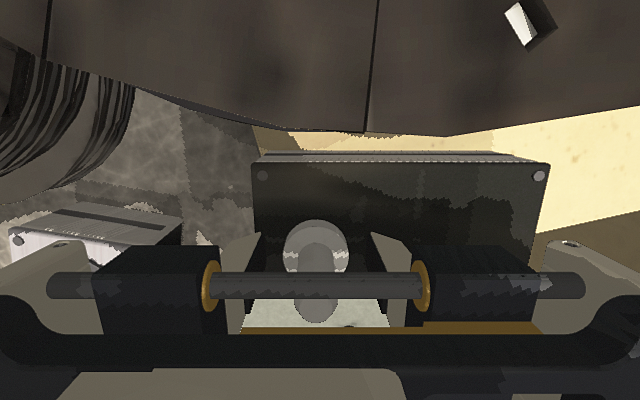

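The pin stands free between the opened fingers, upright. Going back for the cup.

```bash
python3 -m crank '[[[0,0,-2],0,90],[[0,0,-4.5],0,60],[[0,0,-4.5],0,40],[[0,0,-4.5],0,40],[[0,0,-4],0,40]]'
python3 -m crank '[[[2.8,-2.8,0],0,40],[[2.8,-2.8,0],0,40],[[2.8,-2.8,0],0,40],[[2.8,-2.8,0],0,40],[[2.8,-2.8,0],0,40]]'
python3 -m crank '[[[0,0,0],-8,40],[[0,0,0],-8,40],[[0,0,0],-8,40],[[0,0,0],-8,40],[[0,0,0],-8,40]]'
python3 -m crank '[[[0,0,0],-8,40],[[0,0,0],-8,40],[[0,0,0],-8,40],[[0,0,0],-8,40],[[0,0,0],-8,40]]'
python3 -m crank '[[[0,0,0],-8,40],[[0,0,0],0,40]]'
python3 - <<'E'
from h import *
go(.497,.0273,.25,59)
E
```

```text
clock: 11.05
position: [0.532, -0.3154, 0.2627]
ee_rot: [2.709, 1.588, 0.001]
force: [0.8, -1.5, -0.3]
width: 0.839
clock: 11.55
position: [0.4776, -0.1233, 0.2602]
ee_rot: [-2.71, -1.589, -0.0]
force: [0.8, 0.1, 0.7]
width: 0.843
clock: 12.05
position: [0.4782, -0.1247, 0.2603]
ee_rot: [1.996, 2.426, 0.0]
force: [0.3, 0.3, -0.3]
width: 0.841
clock: 12.55
position: [0.4782, -0.1248, 0.2603]
ee_rot: [1.047, 2.962, 0.0]
force: [-0.6, -0.4, -0.2]
width: 0.845
clock: 12.75
position: [0.4782, -0.1248, 0.2603]
ee_rot: [0.843, 3.026, 0.0]
force: [-0.3, 0.7, -1.2]
width: 0.844
clk 12.75 pos [ 0.4782 -0.1248  0.2603] yaw 58.88 tilt 0.01 w 0.844 F [-0.3  0.7 -1.2] | turn -0.12 shift cm [ 6.22 14.01  1.03]
```

```bash
python3 -m crank '[[[1.6,3.5,0],0,72],[[1.6,3.5,0],0,72],[[1.6,3.5,0],0,72],[[1.4,3.5,0],0,72],[[0,0,0],0,72]]'
python3 -m crank '[[[0,0,0],0,72],[[0,0,4],0,72],[[0,0,4],0,72],[[0,0,3],0,72],[[0,0,0],0,72]]'
python3 -m crank '[[[0,0,0],0,72],[[0,0,0],0,72],[[0,0,0],0,72]]'
python3 - <<'E'
from h import *
go(.497,.0273,.084,59)
p,d=get_image("side");P=cloud("side",d,get_calibration("side"));cv2.imwrite("pics/s7.png",cv2.resize(p[150:330,220:440,::-1],None,fx=3,fy=3))
p,d=get_image("wrist");cv2.imwrite("pics/w7.png",p[:,:,::-1])
r=masks_of("cup","wrist")
P=cloud("w",d,get_calibration("wrist"))
for q in r[:1]:
    X=P[q['region']&(d>0)];print(q['score'],np.percentile(X[:,2],[5,50,95]));X=X[(X[:,2]>.09)&(X[:,2]<.1)];print(len(X),cv2.minEnclosingCircle((X[:,:2]*1000).astype(np.float32)))
    A=np.c_[2*X[:,:2],np.ones(len(X))];s=np.linalg.lstsq(A,(X[:,:2]**2).sum(1),rcond=None)[0];print(s[:2],np.sqrt(s[2]+s[:2]@s[:2]))
E
```

```text
clock: 13.25
position: [0.4983, 0.0331, 0.26]
ee_rot: [-0.841, -3.026, -0.003]
force: [-0.6, 0.3, -0.0]
width: 0.717
clock: 13.75
position: [0.4952, 0.0252, 0.1473]
ee_rot: [-0.851, -3.019, 0.006]
force: [-0.7, -0.1, 0.1]
width: 0.719
clock: 14.05
position: [0.4991, 0.0271, 0.1519]
ee_rot: [0.846, 3.023, 0.002]
force: [0.4, -0.1, 0.5]
width: 0.72
clk 14.05 pos [0.4991 0.0271 0.1519] yaw 58.73 tilt 0.17 w 0.72 F [ 0.4 -0.1  0.5] | turn -0.27 shift cm [ 0.2  -0.1   6.79]
0.58 [0.06115082 0.0694207  0.09477118]
649 ((498.50103759765625, 25.8573055267334), 28.10973358154297)
[0.49810105 0.02604989] 0.026945650132781686
```

View pics/s7.png

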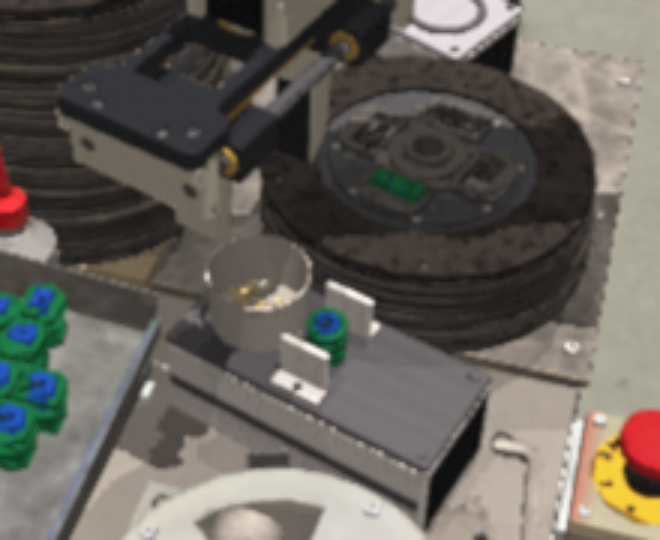

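View pics/w7.png

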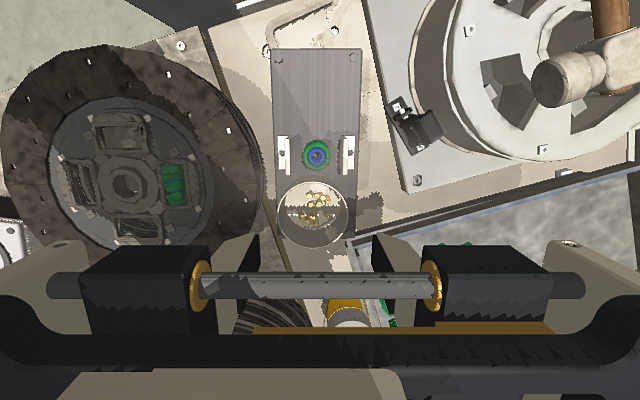

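The cup at (312,215) is centred between the open fingers, and three views agree within about 1.5 mm. Lowering so the tips stay just below disc-top level, chamfer outward.

```bash
python3 -m crank '[[[0.1,-0.1,2.2],-0.2,72],[[0,0,2],0,72],[[0,0,1.6],0,72],[[0,0,0.2],0,72],[[0,0,0],0,72]]'
python3 -m crank '[[[0,0,0],0,72],[[0,0,0],0,72]]'
python3 - <<'E'
from h import *
go(.4973,.0267,.084,59)
E
```

```text
clock: 14.7
position: [0.4966, 0.0268, 0.0904]
ee_rot: [-0.84, -3.027, 0.0]
force: [0.3, -0.3, -0.3]
width: 0.719
clock: 14.9
position: [0.4972, 0.027, 0.0911]
ee_rot: [0.84, 3.026, 0.001]
force: [-0.2, 1.0, -0.2]
width: 0.716
clk 14.9 pos [0.4972 0.027  0.0911] yaw 58.97 tilt 0.09 w 0.716 F [-0.2  1.  -0.2] | turn -0.03 shift cm [-0.02 -0.02  0.71]
```

```bash
python3 -m crank '[[[0,0,0.4],0,72],[[0,0,0.3],0,72],[[0,0,0],0,72],[[0,0,0],0,72]]'
python3 - <<'E'
from h import *
go(.4973,.0267,.084,59)
E
python3 -m crank '[[[0,0,0],0,255],[[0,0,0],0,255],[[0,0,0],0,255],[[0,0,0],0,255],[[0,0,0],0,255]]' 25
python3 - <<'E'
from h import *
go(.4973,.0267,.084,59)
p,d=get_image("side");cv2.imwrite("pics/s8.png",cv2.resize(p[150:330,220:440,::-1],None,fx=3,fy=3))
E
```

```text
clock: 15.3
position: [0.4964, 0.0268, 0.0831]
ee_rot: [-0.84, -3.027, 0.0]
force: [-0.4, 0.3, 0.1]
width: 0.719
clk 15.3 pos [0.4964 0.0268 0.0831] yaw 58.97 tilt 0.02 w 0.719 F [-0.4  0.3  0.1] | turn -0.03 shift cm [-0.08  0.03 -0.09]
clock: 15.8
position: [0.4966, 0.0268, 0.0833]
ee_rot: [0.84, 3.027, 0.0]
force: [-0.5, 0.3, -0.1]
width: 0.591
clk 15.8 pos [0.4966 0.0268 0.0833] yaw 58.97 tilt 0.01 w 0.591 F [-0.5  0.3 -0.1] | turn -0.03 shift cm [-0.07  0.03 -0.07]
```

View pics/s8.png

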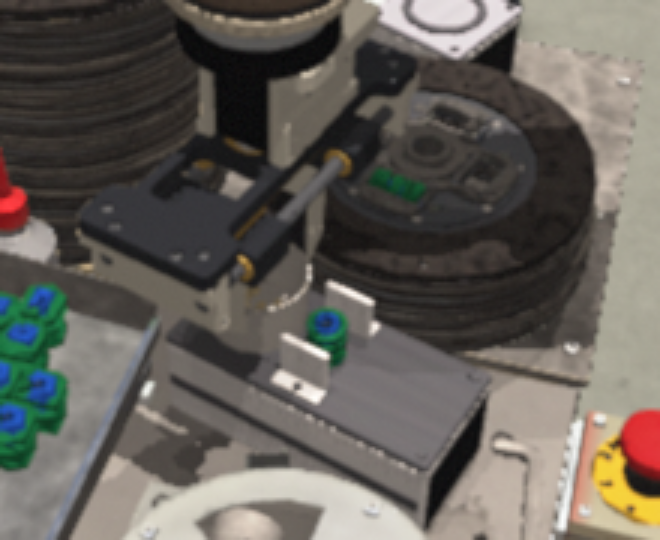

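The grip is on the cup rim (opening 54 mm, offset consistent with the pin reading). Lifting.

```bash
python3 -m crank '[[[0,0,-0.3],0,255],[[0,0,-1],0,255],[[0,0,-3],0,255],[[0,0,-4],0,255],[[0,0,-4.5],0,255]]'
python3 -m crank '[[[0,0,-4.5],0,255],[[0,0,-1],0,255],[[0,0,0],0,255]]'
python3 - <<'E'
from h import *
go(*stand(.045,-.010),.26,-29.2)
p,d=get_image("side");cv2.imwrite("pics/s9.png",p[:,:,::-1])
E
```

```text
clock: 16.35
position: [0.4956, 0.0266, 0.2127]
ee_rot: [-0.841, -3.026, 0.002]
force: [2.4, 0.9, -1.5]
width: 0.59
clock: 16.65
position: [0.4975, 0.027, 0.2684]
ee_rot: [0.839, 3.024, 0.004]
force: [0.1, 0.4, -1.1]
width: 0.593
clk 16.65 pos [0.4975 0.027  0.2684] yaw 58.98 tilt 0.25 w 0.593 F [ 0.1  0.4 -1.1] | turn 88.18 shift cm [-27.95  28.84   0.84]
```

View pics/s9.png

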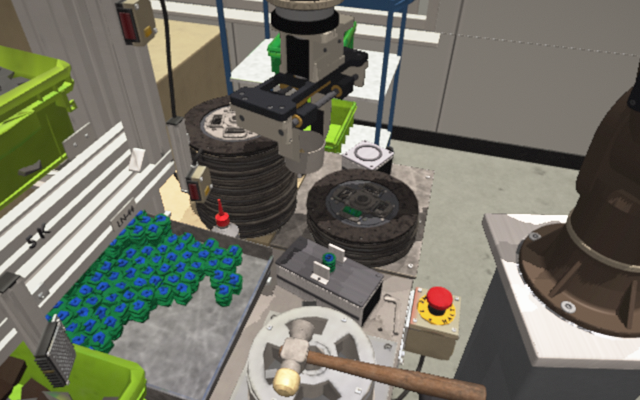

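Run:
```python
from h import *
for n in("top","side"):
    Q=np.load(f"pics/{n}0.npz")['P'].reshape(-1,3)
    m=(Q[:,2]>.21)&(Q[:,2]<.6)&(Q[:,0]>.3)&(Q[:,0]<.9)&(Q[:,1]>-.6)&(Q[:,1]<.25)
    X=Q[m];print(n,len(X))
    H,xe,ye=np.histogram2d(X[:,0],X[:,1],bins=[np.arange(.3,.95,.05),np.arange(-.6,.3,.05)]);
    for i,j in zip(*np.nonzero(H>3)): print(round(xe[i],2),round(ye[j],2),int(H[i,j]),end=' ; ')
```

```text
top 9797
0.65 -0.1 525 ; 0.65 -0.05 750 ; 0.7 -0.1 870 ; 0.7 -0.05 1269 ; 0.7 0.0 36 ; 0.75 -0.2 20 ; 0.75 -0.15 763 ; 0.75 -0.1 800 ; 0.75 0.0 421 ; 0.75 0.05 356 ; 0.75 0.1 126 ; 0.75 0.15 9 ; 0.75 0.2 206 ; 0.8 -0.2 24 ; 0.8 -0.15 224 ; 0.8 -0.1 91 ; 0.8 0.0 243 ; 0.8 0.05 589 ; 0.8 0.1 537 ; 0.8 0.15 596 ; 0.8 0.2 697 ; 0.85 -0.15 10 ; 0.85 0.05 30 ; 0.85 0.1 164 ; 0.85 0.15 187 ; 0.85 0.2 250 ; side 33342
0.65 -0.1 762 ; 0.65 -0.05 1078 ; 0.65 0.0 11 ; 0.7 -0.1 427 ; 0.7 -0.05 5770 ; 0.7 0.0 207 ; 0.75 -0.1 2072 ; 0.75 -0.05 2028 ; 0.75 0.0 1009 ; 0.75 0.05 906 ; 0.75 0.1 388 ; 0.75 0.2 303 ; 0.8 -0.1 2416 ; 0.8 -0.05 2091 ; 0.8 0.0 3565 ; 0.8 0.05 3532 ; 0.8 0.1 1978 ; 0.8 0.15 1629 ; 0.8 0.2 140 ; 0.85 -0.1 959 ; 0.85 -0.05 986 ; 0.85 0.0 342 ; 0.85 0.05 199 ; 0.85 0.1 544 ;
```

```bash
python3 -m crank '[[[0,0,0],8,255],[[0,0,0],8,255],[[0,0,0],8,255],[[0,0,0],8,255],[[0,0,0],8,255]]'
python3 -m crank '[[[0,0,0],8,255],[[0,0,0],8,255],[[0,0,0],8,255],[[0,0,0],8,255],[[0,0,0],8,255]]'
python3 -m crank '[[[0,0,0],8,255],[[-3.8,1.4,0],0,255],[[-3.8,1.4,0],0,255],[[-3.8,1.4,0],0,255],[[-3.8,1.4,0],0,255]]'
python3 -m crank '[[[-3.8,1.4,0],0,255],[[-1.6,3.8,0],0,255],[[-1.6,3.8,0],0,255],[[-1.6,3.8,0],0,255],[[-1.6,3.8,0],0,255]]'
python3 -m crank '[[[-1.6,3.8,0],0,255],[[0,0,0],0,255],[[0,0,0],0,255]]'
python3 - <<'E'
from h import *
go(*stand(.045,-.010),.26,-29.2)
E
```

```text
clock: 17.2
position: [0.4952, 0.0267, 0.2641]
ee_rot: [-1.831, -2.55, 0.005]
force: [0.3, -0.2, -0.5]
width: 0.592
clock: 17.7
position: [0.4952, 0.0267, 0.2642]
ee_rot: [-2.594, -1.77, 0.006]
force: [-0.4, -0.1, -1.1]
width: 0.59
clock: 18.2
position: [0.4701, -0.1343, 0.2644]
ee_rot: [-2.706, -1.594, 0.005]
force: [0.5, -0.1, -0.8]
width: 0.589
clock: 18.7
position: [0.5674, -0.3037, 0.2634]
ee_rot: [-2.704, -1.592, 0.004]
force: [1.4, 0.8, -0.4]
width: 0.589
clock: 19.0
position: [0.5917, -0.336, 0.2631]
ee_rot: [-2.706, -1.59, 0.006]
force: [-0.4, 0.5, -1.0]
width: 0.592
clk 19.0 pos [ 0.5917 -0.336   0.2631] yaw -29.14 tilt 0.27 w 0.592 F [-0.4  0.5 -1. ] | turn 0.06 shift cm [-0.86  2.91  0.3 ]
```

```bash
python3 -m crank '[[[-0.7,2.8,0],0,255],[[0,0,2],0,255],[[0,0,4.5],0,255],[[0,0,4.5],0,255],[[0,0,2.5],0,255]]'
python3 -m crank '[[[0,0,0],0,255],[[0,0,0],0,255],[[0,0,0],0,255]]'
python3 - <<'E'
from h import *
go(*stand(.045,-.010),.084,-29.2)
p,d=get_image("wrist");cv2.imwrite("pics/w10.png",p[:,:,::-1])
E
```

```text
clock: 19.5
position: [0.6117, -0.3519, 0.1266]
ee_rot: [-2.702, -1.592, 0.004]
force: [-0.2, 1.8, -1.5]
width: 0.591
clock: 19.8
position: [0.6147, -0.3555, 0.1334]
ee_rot: [2.705, 1.593, 0.002]
force: [0.4, -0.2, -0.9]
width: 0.591
clk 19.8 pos [ 0.6147 -0.3555  0.1334] yaw -29.02 tilt 0.16 w 0.591 F [ 0.4 -0.2 -0.9] | turn 0.18 shift cm [-0.27 -0.06  4.94]
```

View pics/w10.png

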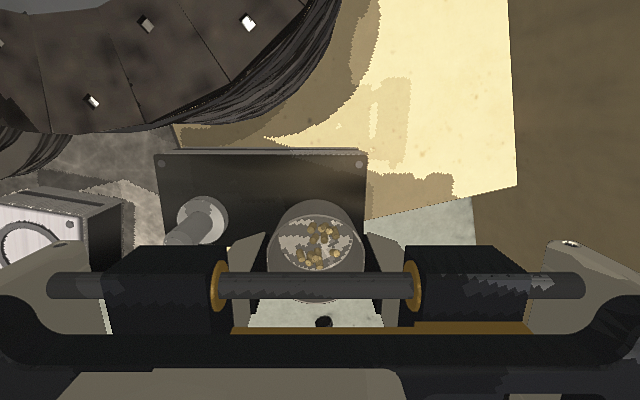

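The pin stands upright on the stand at (205,218), clear of the left finger (~240). Cup level. Lowering.

```bash
python3 -m crank '[[[-0.2,0,2],0,255],[[0,0,1.7],0,255],[[0,0,0.5],0,255],[[0,0,0],0,255],[[0,0,0],0,255]]'
python3 - <<'E'
from h import *
go(*stand(.045,-.010),.0837,-29.2)
E
```

```text
clock: 20.35
position: [0.6132, -0.3571, 0.0898]
ee_rot: [2.707, 1.594, 0.0]
force: [0.2, 0.4, -0.9]
width: 0.592
clk 20.35 pos [ 0.6132 -0.3571  0.0898] yaw -29.03 tilt 0.04 w 0.592 F [ 0.2  0.4 -0.9] | turn 0.17 shift cm [-0.07 -0.    0.61]
```

```bash
python3 -m crank '[[[0,0,0.4],0,255],[[0,0,0.2],0,255],[[0,0,0.05],0,255],[[0,0,0],0,255]]'
python3 - <<'E'
from h import *
go(*stand(.045,-.010),.0837,-29.2)
E
python3 -m crank '[[[0,0,0],0,110],[[0,0,0],0,80],[[0,0,0],0,72],[[0,0,0],0,72],[[0,0,0],0,72]]'
python3 - <<'E'
from h import *
go(*stand(.045,-.010),.0837,-29.2)
p,d=get_image("wrist");cv2.imwrite("pics/w11.png",p[:,:,::-1])
E
```

```text
clock: 20.75
position: [0.6132, -0.3569, 0.0834]
ee_rot: [2.707, 1.594, 0.001]
force: [0.0, 0.7, 3.8]
width: 0.588
clk 20.75 pos [ 0.6132 -0.3569  0.0834] yaw -29.02 tilt 0.04 w 0.588 F [0.  0.7 3.8] | turn 0.18 shift cm [-0.08  0.01 -0.03]
clock: 21.25
position: [0.6129, -0.3568, 0.0825]
ee_rot: [-2.707, -1.594, 0.0]
force: [0.3, -0.4, -0.5]
width: 0.716
clk 21.25 pos [ 0.6129 -0.3568  0.0825] yaw -29.03 tilt 0.01 w 0.716 F [ 0.3 -0.4 -0.5] | turn 0.17 shift cm [-0.08  0.04 -0.12]
```

View pics/w11.png

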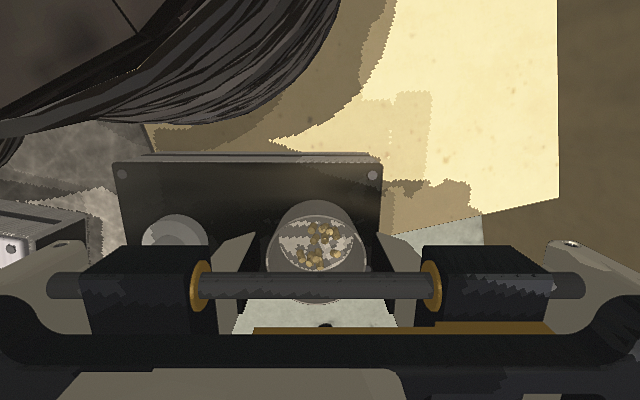

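```bash
python3 -m crank '[[[0,0,-2],0,72],[[0,0,-4.5],0,72],[[0,0,-4.5],0,72],[[0,0,-4.5],0,72],[[0,0,-2.5],0,72]]'
python3 -m crank '[[[1.6,-3.9,0],0,100],[[1.6,-3.9,0],0,100],[[1.6,-3.9,0],0,100],[[1.6,-3.9,0],0,100],[[1.6,-3.9,0],0,100]]'
python3 -m crank '[[[3.8,-1.4,0],0,100],[[3.8,-1.4,0],0,100],[[0,0,0],0,100],[[0,0,0],0,100]]'
python3 - <<'E'
from h import *
go(*rack(0,0),.25,-31)
p,d=get_image("top");P=cloud("top",d,get_calibration("top"));cv2.imwrite("pics/t12.png",cv2.resize(p[90:290,200:460,::-1],None,fx=3,fy=3))
for l in("cup","pin","spring"):
    for q in look_for(l,"top")[:2]:
        a=np.radians(SA);dx=np.array(q['location'][:2])-[.5785,-.327];print(l,round(q['score'],2),np.round(q['location'],4),"stand",dx@[np.cos(a),np.sin(a)],dx@[-np.sin(a),np.cos(a)])
E
```

```text
clock: 21.8
position: [0.6135, -0.3579, 0.2671]
ee_rot: [2.704, 1.591, 0.003]
force: [-0.5, 0.4, -0.7]
width: 0.72
clock: 22.3
position: [0.4801, -0.1911, 0.2624]
ee_rot: [-2.707, -1.594, -0.0]
force: [0.7, 1.5, 0.8]
width: 0.608
clock: 22.7
position: [0.4938, -0.1113, 0.2628]
ee_rot: [-2.705, -1.597, -0.0]
force: [0.5, 0.4, 0.4]
width: 0.609
clk 22.7 pos [ 0.4938 -0.1113  0.2628] yaw -28.87 tilt 0.02 w 0.609 F [0.5 0.4 0.4] | turn 2.13 shift cm [ 12.39 -11.33   1.28]
cup 0.95 [ 0.6154 -0.3594  0.07  ] stand 0.048017477607350846 -0.010280653881322615
pin 0.59 [ 0.5272 -0.3098  0.0744] stand -0.05317208870112745 -0.010012940784776271
```

View pics/t12.png

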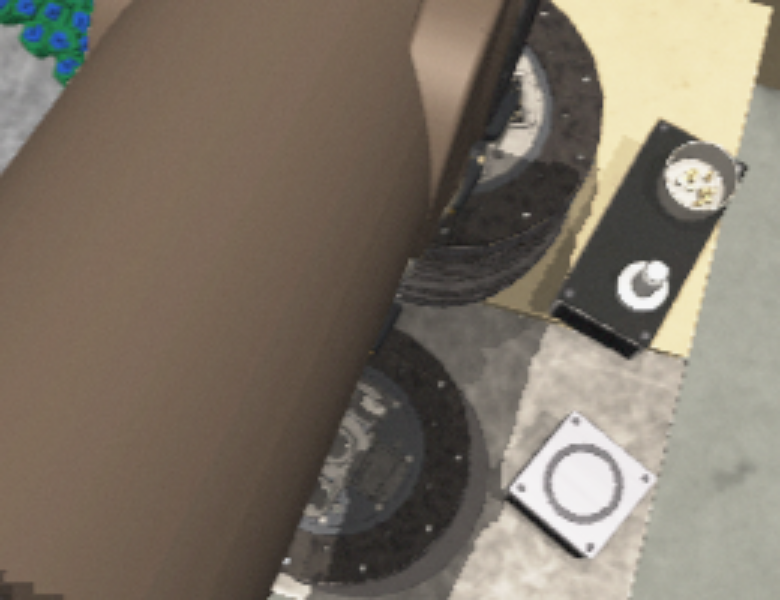

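Pin and cup both stand upright on the black stand; the cup net fix (48, −10 mm) matches the TCP at release (45, −10). Step 1 is done, so on to the spring.

```bash
python3 -m crank '[[[0,0,0],2.1,120],[[3.1,-2.8,0],0,120],[[3.1,-2.8,0],0,120],[[3.1,-2.8,0],0,120],[[3.1,-2.8,0],0,120]]'
python3 -m crank '[[[0,0,3],0,120],[[0,0,4],0,120],[[0,0,3],0,120],[[0,0,0],0,120],[[0,0,0],0,120]]'
python3 -m crank '[[[0,0,0],0,120],[[0,0,0],0,120]]'
python3 - <<'E'
from h import *
go(.4604,.0531,.066,-31)
for n in("wrist","side"):
    p,d=get_image(n);P=cloud(n,d,get_calibration(n));cv2.imwrite(f"pics/{n}13.png",p[:,:,::-1])
    near=(np.hypot(P[...,0]-.4605,P[...,1]-.0531)<.016)&(P[...,2]>.08)&(P[...,2]<.092);X=P[near]
    print(n,len(X),X.mean(0),cv2.minEnclosingCircle((X[:,:2]*1000).astype(np.float32)))
    for q in look_for("spring",n)[:2]: print(q)
E
```

```text
clock: 23.4
position: [0.4616, 0.052, 0.2628]
ee_rot: [2.738, 1.54, 0.001]
force: [0.8, 0.5, -0.2]
width: 0.528
clock: 23.9
position: [0.4622, 0.0507, 0.1632]
ee_rot: [2.737, 1.541, -0.001]
force: [-0.7, -0.2, 0.4]
width: 0.532
clock: 24.1
position: [0.4631, 0.0517, 0.1642]
ee_rot: [2.736, 1.543, 0.004]
force: [0.5, 0.4, 0.7]
width: 0.528
clk 24.1 pos [0.4631 0.0517 0.1642] yaw -31.15 tilt 0.16 w 0.528 F [0.5 0.4 0.7] | turn -0.15 shift cm [-0.04 -0.32  9.82]
wrist 420 [0.46270828 0.05196485 0.08456669] ((462.493408203125, 51.72257995605469), 10.785313606262207)
{'location': [0.4634, 0.0528, 0.0837], 'score': 0.69}
side 120 [0.46052161 0.05351416 0.08453238] ((460.0285339355469, 52.35211181640625), 11.06321907043457)
{'location': [0.4623, 0.0537, 0.083], 'score': 0.66}
```

View pics/wrist13.png

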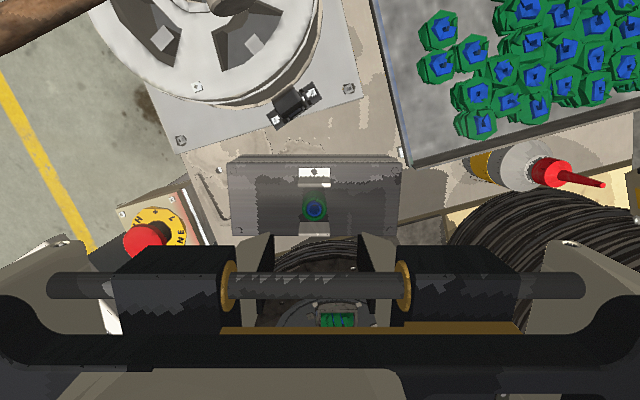

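View pics/side13.png

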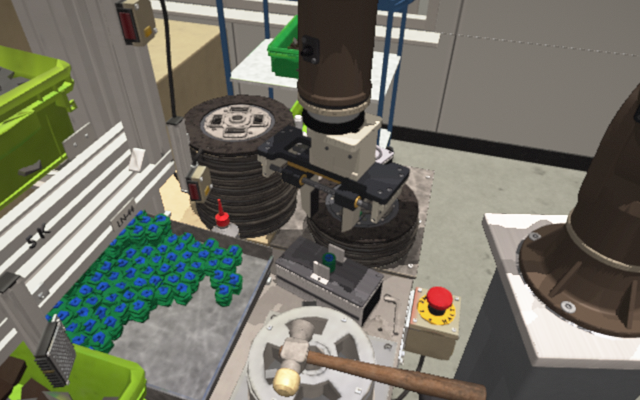

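The spring is at (314,209), between the cheek plates and centred between the fingers (247 and 382). Descending.

```bash
python3 -m crank '[[[0,-0.1,2.5],0,120],[[0,0,2.5],0,120],[[0,0,2],0,120],[[0,0,0],0,120],[[0,0,0],0,120]]'
python3 - <<'E'
from h import *
go(.4612,.0525,.067,-31)
E
```

```text
clock: 24.8
position: [0.4611, 0.0522, 0.0931]
ee_rot: [2.736, 1.544, -0.001]
force: [0.3, -0.1, -0.0]
width: 0.529
clk 24.8 pos [0.4611 0.0522 0.0931] yaw -31.14 tilt 0.02 w 0.529 F [ 0.3 -0.1 -0. ] | turn -0.14 shift cm [ 0.03 -0.01  2.61]
```

```bash
python3 -m crank '[[[0,0,1.3],0,120],[[0,0,0.9],0,120],[[0,0,0.4],0,120],[[0,0,0],0,120],[[0,0,0],0,120]]'
python3 - <<'E'
from h import *
go(.4612,.0525,.067,-31)
E
python3 -m crank '[[[0,0,0],0,255],[[0,0,0],0,255],[[0,0,0],0,255],[[0,0,0],0,255],[[0,0,0],0,255]]' 15
python3 - <<'E'
from h import *
go(.4612,.0525,.067,-31)
E
```

```text
clock: 25.3
position: [0.4613, 0.0523, 0.0671]
ee_rot: [2.736, 1.544, 0.001]
force: [-0.3, 0.5, 0.5]
width: 0.527
clk 25.3 pos [0.4613 0.0523 0.0671] yaw -31.13 tilt 0.02 w 0.527 F [-0.3  0.5  0.5] | turn -0.13 shift cm [ 0.01 -0.02  0.01]
clock: 25.8
position: [0.4611, 0.0524, 0.0668]
ee_rot: [-2.736, -1.544, -0.0]
force: [-0.0, -0.2, 2.1]
width: 0.239
clk 25.8 pos [0.4611 0.0524 0.0668] yaw -31.13 tilt 0.01 w 0.239 F [-0.  -0.2  2.1] | turn -0.13 shift cm [ 0.02  0.   -0.02]
```

```bash
python3 -m crank '[[[0,0,-0.3],0,255],[[0,0,-1.5],0,255],[[0,0,-4],0,255],[[0,0,-4.5],0,255],[[0,0,-2],0,255]]'
python3 -m crank '[[[0,0,0],0,255],[[0,0,0],0,255]]'
python3 - <<'E'
from h import *
go(.3813,-.2687,.18,-31)
p,d=get_image("side");cv2.imwrite("pics/s14.png",cv2.resize(p[100:300,240:440,::-1],None,fx=3,fy=3))
E
```

```text
clock: 26.3
position: [0.4623, 0.052, 0.193]
ee_rot: [2.736, 1.542, 0.005]
force: [0.1, 1.0, -1.0]
width: 0.235
clock: 26.5
position: [0.4609, 0.0526, 0.1897]
ee_rot: [-2.735, -1.544, -0.001]
force: [-0.1, -0.4, -1.4]
width: 0.233
clk 26.5 pos [0.4609 0.0526 0.1897] yaw -31.1 tilt 0.05 w 0.233 F [-0.1 -0.4 -1.4] | turn -0.1 shift cm [-31.64   9.73   0.94]
```

View pics/s14.png

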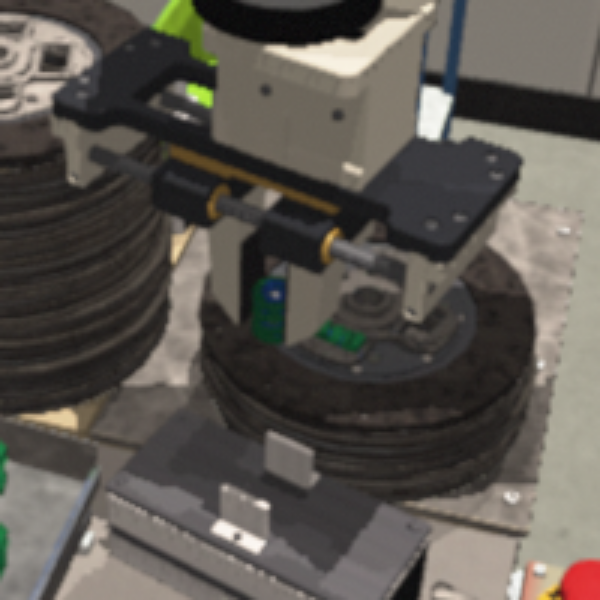

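The spring is held upright between the fingers at (270,310), and the rack is empty. Moving to the seat.

```bash
python3 -m crank '[[[-3.9,1.2,0],0,255],[[-3.9,1.2,0],0,255],[[-3.9,1.2,0],0,255],[[-3.9,1.2,0],0,255],[[-3.9,1.2,0],0,255]]'
python3 -m crank '[[[-3.9,1.2,0],0,255],[[-3.9,1.2,0],0,255],[[-3.9,1.2,0],0,255],[[0,0,0],0,255],[[0,0,0],0,255]]'
python3 - <<'E'
from h import *
go(.3813,-.2687,.12,-31)
E
```

```text
clock: 27.05
position: [0.4101, -0.1468, 0.1886]
ee_rot: [-2.735, -1.544, 0.003]
force: [0.1, -0.2, 0.0]
width: 0.234
clock: 27.55
position: [0.3807, -0.2649, 0.1886]
ee_rot: [-2.737, -1.539, 0.003]
force: [-0.3, 0.9, -0.6]
width: 0.234
clk 27.55 pos [ 0.3807 -0.2649  0.1886] yaw -31.31 tilt 0.15 w 0.234 F [-0.3  0.9 -0.6] | turn -0.31 shift cm [-0.29  0.27  6.86]
```

```bash
python3 -m crank '[[[-0.3,0.2,2.5],0,255],[[0,0,2.5],0,255],[[0,0,1],0,255],[[0,0,0],0,255],[[0,0,0],0,255]]'
python3 - <<'E'
from h import *
go(.3813,-.2687,.067,-31)
p,d=get_image("wrist");P=cloud("w",d,get_calibration("wrist"));cv2.imwrite("pics/w15.png",p[:,:,::-1])
m=(abs(P[...,2]-.061)<.006)&(np.hypot(P[...,0]-.381,P[...,1]+.269)<.065)
print(m.sum(),cv2.minAreaRect((P[m][:,:2]*1000).astype(np.float32)),np.median(P[m][:,2]))
p,d=get_image("side");cv2.imwrite("pics/s15.png",cv2.resize(p[80:280,260:460,::-1],None,fx=3,fy=3))
E
```

```text
clock: 28.05
position: [0.3824, -0.2675, 0.13]
ee_rot: [-2.735, -1.545, 0.0]
force: [1.3, -0.1, -0.4]
width: 0.237
clk 28.05 pos [ 0.3824 -0.2675  0.13  ] yaw -31.08 tilt 0.02 w 0.237 F [ 1.3 -0.1 -0.4] | turn -0.08 shift cm [-0.16 -0.03  6.3 ]
6737 ((384.8242492675781, -268.9582824707031), (74.7669677734375, 80.175048828125), 50.5703239440918) 0.06092647607985603
```

View pics/w15.png

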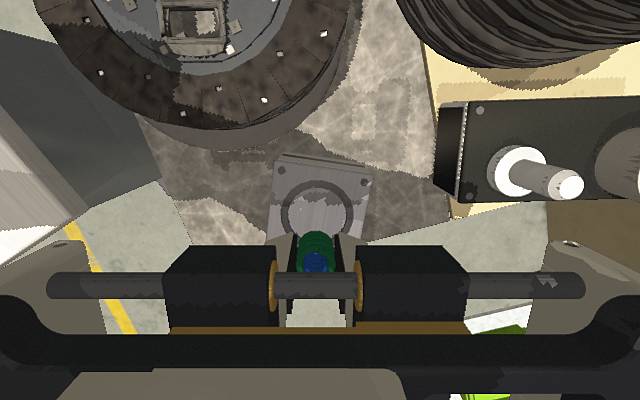

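View pics/s15.png

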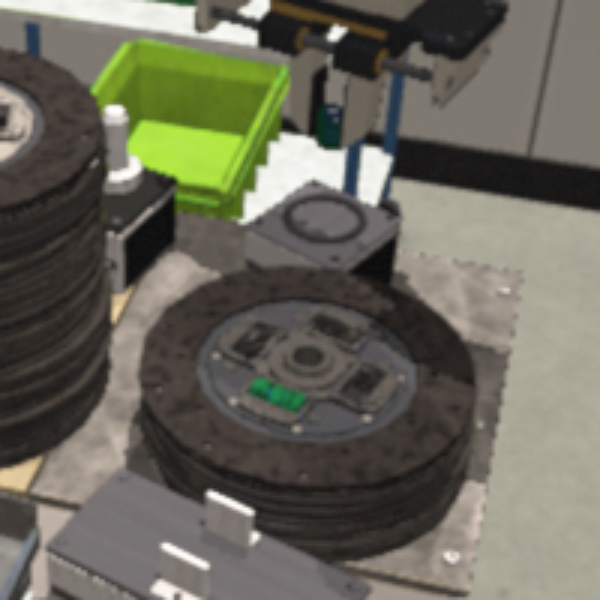

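The seat is below with its rim at (317,212), the spring lies between the fingers, and pin and cup are visible upright on the stand. Lowering.

```bash
python3 -m crank '[[[-0.15,0,2],0,255],[[0,0,2],0,255],[[0,0,1.5],0,255],[[0,0,0],0,255],[[0,0,0],0,255]]'
python3 - <<'E'
from h import *
go(.3813,-.2687,.067,-31)
E
```

```text
clock: 28.65
position: [0.3817, -0.2695, 0.0755]
ee_rot: [2.736, 1.544, 0.001]
force: [0.9, -0.3, 0.0]
width: 0.234
clk 28.65 pos [ 0.3817 -0.2695  0.0755] yaw -31.13 tilt 0.04 w 0.234 F [ 0.9 -0.3  0. ] | turn -0.13 shift cm [ 0.05 -0.07  0.85]
```

```bash
python3 -m crank '[[[0,-0.05,0.5],0,255],[[0,0,0.3],0,255],[[0,0,0.05],0,255],[[0,0,0],0,255]]'
python3 - <<'E'
from h import *
go(.3813,-.2687,.067,-31)
E
python3 -m crank '[[[0,0,0],0,180],[[0,0,0],0,140],[[0,0,0],0,120],[[0,0,0],0,120],[[0,0,0],0,120]]'
python3 - <<'E'
from h import *
go(.3813,-.2687,.067,-31)
p,d=get_image("wrist");cv2.imwrite("pics/w16.png",p[:,:,::-1])
E
```

```text
clock: 29.05
position: [0.3814, -0.2691, 0.0668]
ee_rot: [2.736, 1.544, 0.002]
force: [-0.3, 1.7, 6.3]
width: 0.237
clk 29.05 pos [ 0.3814 -0.2691  0.0668] yaw -31.13 tilt 0.07 w 0.237 F [-0.3  1.7  6.3] | turn -0.13 shift cm [ 0.03 -0.03 -0.02]
clock: 29.55
position: [0.3808, -0.269, 0.0662]
ee_rot: [-2.736, -1.544, 0.0]
force: [0.3, -0.5, -0.3]
width: 0.525
clk 29.55 pos [ 0.3808 -0.269   0.0662] yaw -31.13 tilt 0.0 w 0.525 F [ 0.3 -0.5 -0.3] | turn -0.13 shift cm [ 0.05  0.02 -0.08]
```

View pics/w16.png

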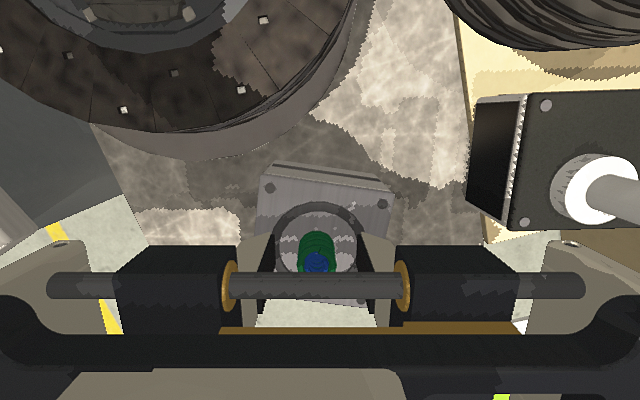

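Spring released and standing inside the rim. Rising, then a check before going on.

```bash
python3 -m crank '[[[0,0,-2],0,120],[[0,0,-4.5],0,100],[[0,0,-4.5],0,80],[[0,0,-4.5],0,72],[[0,0,-4],0,72]]'
python3 -m crank '[[[0,0,0],0,72],[[0,0,0],0,72]]'
python3 - <<'E'
from h import *
go(.613,-.3568,.26,-29)
for n in("top","side"):
    p,d=get_image(n);P=cloud(n,d,get_calibration(n));cv2.imwrite(f"pics/{n}17.png",p[:,:,::-1])
    m=(np.hypot(P[...,0]-.3813,P[...,1]+.2687)<.02)&(P[...,2]>.078)&(P[...,2]<.095);X=P[m];print(n,len(X))
    if len(X)>3: print(X.mean(0),cv2.minEnclosingCircle((X[:,:2]*1000).astype(np.float32)))
    for l in("spring","cup","pin"):
        for q in look_for(l,n)[:1]: print(l,q['score'],np.round(q['location'],4))
E
```

```text
clock: 30.1
position: [0.3806, -0.2693, 0.2632]
ee_rot: [2.736, 1.543, 0.0]
force: [1.1, -0.0, 0.3]
width: 0.716
clock: 30.3
position: [0.3814, -0.2689, 0.2618]
ee_rot: [2.735, 1.544, 0.003]
force: [0.4, 0.1, -1.2]
width: 0.717
clk 30.3 pos [ 0.3814 -0.2689  0.2618] yaw -31.09 tilt 0.13 w 0.717 F [ 0.4  0.1 -1.2] | turn -2.09 shift cm [ 3.54 24.52  0.23]
top 0
cup 0.95 [ 0.6154 -0.3628  0.0681]
pin 0.55 [ 0.5266 -0.3097  0.0755]
side 63
[ 0.37995181 -0.26682472  0.08414479] ((380.2944030761719, -267.7421875), 11.754692077636719)
```

View pics/side17.png

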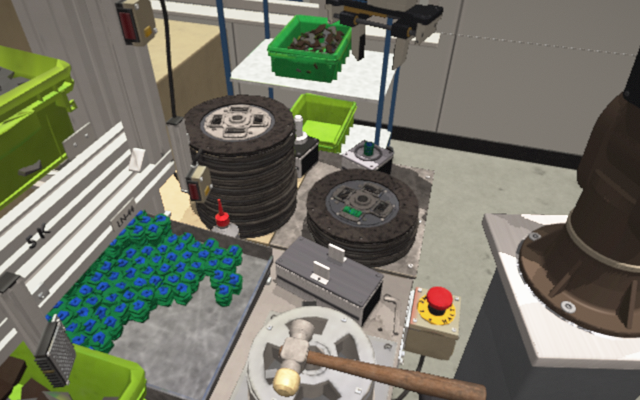

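View pics/top17.png

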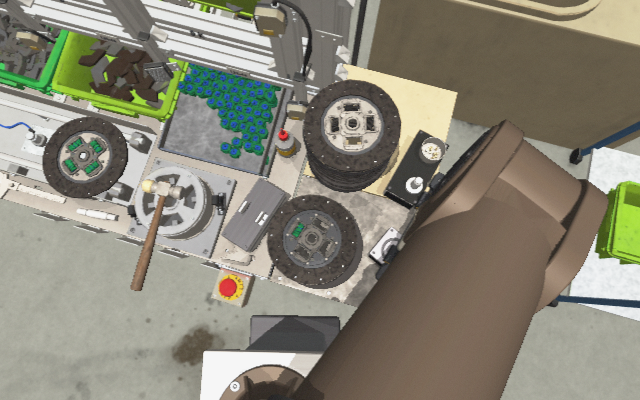

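The spring stands in the rim at side-view (369,150), fixed at (0.380,−0.268), about 1.5 mm from the middle. Next, fetching the cup.

```bash
python3 -m crank '[[[0,0,0],-2,72],[[0.6,4.2,0],0,72],[[0.6,4.2,0],0,72],[[0.6,4.2,0],0,72],[[0.6,4.2,0],0,72]]'
python3 -m crank '[[[0.6,4.2,0],0,72],[[0.5,3.2,0],0,72],[[0,0,3],0,72],[[0,0,4],0,72],[[0,0,4],0,72]]'
python3 -m crank '[[[0,0,0],0,72],[[0,0,0],0,72],[[0,0,0],0,72]]'
python3 - <<'E'
from h import *
go(.613,-.3568,.083,-29)
E
```

```text
clock: 31.2
position: [0.5409, -0.3301, 0.2603]
ee_rot: [-2.707, -1.592, 0.001]
force: [0.4, -1.1, 0.6]
width: 0.72
clock: 31.7
position: [0.6094, -0.3566, 0.1493]
ee_rot: [2.708, 1.591, -0.001]
force: [0.5, -0.3, 0.7]
width: 0.722
clock: 32.0
position: [0.6102, -0.3574, 0.1537]
ee_rot: [2.706, 1.59, 0.002]
force: [0.0, -0.3, 0.9]
width: 0.716
clk 32.0 pos [ 0.6102 -0.3574  0.1537] yaw -29.14 tilt 0.18 w 0.716 F [ 0.  -0.3  0.9] | turn -0.14 shift cm [0.19 0.2  7.07]
```

```bash
python3 -m crank '[[[0.2,0.2,2],0,72],[[0,0,2],0,72],[[0,0,1.5],0,72],[[0,0,0],0,72],[[0,0,0],0,72]]'
python3 - <<'E'
from h import *
go(.613,-.3568,.083,-29)
p,d=get_image("wrist");cv2.imwrite("pics/w18.png",p[:,:,::-1])
E
```

```text
clock: 32.5
position: [0.6124, -0.356, 0.0975]
ee_rot: [2.708, 1.591, 0.001]
force: [0.9, 0.4, 0.6]
width: 0.715
clk 32.5 pos [ 0.6124 -0.356   0.0975] yaw -29.14 tilt 0.07 w 0.715 F [0.9 0.4 0.6] | turn -0.14 shift cm [-0.04  0.09  1.45]
```

View pics/w18.png

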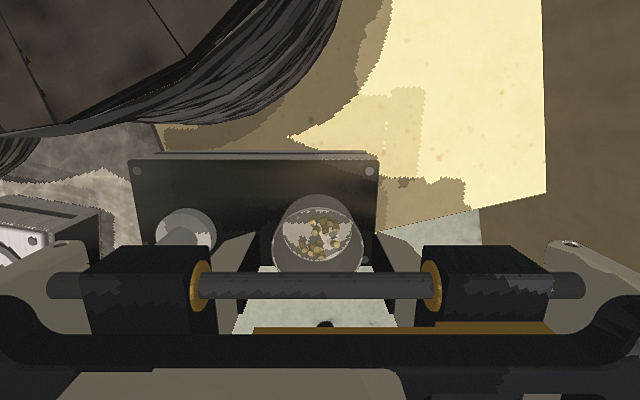

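The cup at (318,235) is centred between the fingers. Down the last 14 mm and grip.

```bash
python3 -m crank '[[[0,0.05,0.8],0,72],[[0,0,0.5],0,72],[[0,0,0.1],0,72],[[0,0,0],0,72],[[0,0,0],0,72]]'
python3 - <<'E'
from h import *
go(.613,-.3568,.083,-29)
E
python3 -m crank '[[[0,0,0],0,255],[[0,0,0],0,255],[[0,0,0],0,255],[[0,0,0],0,255],[[0,0,0],0,255]]' 25
python3 - <<'E'
from h import *
go(.613,-.3568,.083,-29)
E
python3 -m crank '[[[0,0,-0.3],0,255],[[0,0,-1],0,255],[[0,0,-3],0,255],[[0,0,-4],0,255],[[0,0,-4.5],0,255]]'
python3 -m crank '[[[0,0,-4.5],0,255],[[0,0,-1],0,255],[[0,0,0],0,255]]'
python3 - <<'E'
from h import *
go(.4966,.0268,.26,58.97)
E
```

```text
clock: 33.05
position: [0.6125, -0.3558, 0.0823]
ee_rot: [2.709, 1.591, -0.0]
force: [-0.4, 0.1, 0.1]
width: 0.712
clk 33.05 pos [ 0.6125 -0.3558  0.0823] yaw -29.13 tilt 0.01 w 0.712 F [-0.4  0.1  0.1] | turn -0.13 shift cm [-0.06  0.09 -0.07]
clock: 33.55
position: [0.6126, -0.3558, 0.0825]
ee_rot: [2.708, 1.591, 0.0]
force: [1.3, 0.9, 1.6]
width: 0.586
clk 33.55 pos [ 0.6126 -0.3558  0.0825] yaw -29.13 tilt 0.03 w 0.586 F [1.3 0.9 1.6] | turn -0.13 shift cm [-0.07  0.08 -0.05]
clock: 34.05
position: [0.6117, -0.3552, 0.2113]
ee_rot: [-2.708, -1.59, 0.002]
force: [1.4, -0.5, -0.5]
width: 0.59
clock: 34.35
position: [0.6129, -0.3566, 0.2679]
ee_rot: [2.706, 1.589, 0.003]
force: [-1.1, -0.7, -1.5]
width: 0.591
clk 34.35 pos [ 0.6129 -0.3566  0.2679] yaw -29.14 tilt 0.23 w 0.591 F [-1.1 -0.7 -1.5] | turn -88.11 shift cm [29.73 26.86  0.68]
```

```bash
python3 -m crank '[[[1.6,-3.9,0],0,255],[[1.6,-3.9,0],0,255],[[1.6,-3.9,0],0,255],[[1.6,-3.9,0],0,255],[[1.6,-3.9,0],0,255]]'
python3 -m crank '[[[3.8,-1.4,0],0,255],[[3.8,-1.4,0],0,255],[[3.8,-1.4,0],0,255],[[3.8,-1.4,0],0,255],[[0,0,0],0,255]]'
python3 -m crank '[[[0,0,0],-8,255],[[0,0,0],-8,255],[[0,0,0],-8,255],[[0,0,0],-8,255],[[0,0,0],-8,255]]'
python3 -m crank '[[[0,0,0],-8,255],[[0,0,0],-8,255],[[0,0,0],-8,255],[[0,0,0],-8,255],[[0,0,0],-8,255]]'
python3 -m crank '[[[0,0,0],-8,255],[[0,0,0],0,255]]'
python3 - <<'E'
from h import *
go(.4966,.0268,.26,58.97)
E
```

```text
clock: 34.85
position: [0.4789, -0.1888, 0.2631]
ee_rot: [-2.706, -1.591, 0.004]
force: [0.5, 2.1, -0.2]
width: 0.591
clock: 35.35
position: [0.5058, -0.0238, 0.2631]
ee_rot: [-2.698, -1.603, 0.004]
force: [-1.0, -0.3, -1.4]
width: 0.592
clock: 35.85
position: [0.5049, -0.031, 0.2637]
ee_rot: [-1.993, -2.426, 0.003]
force: [-0.9, 0.1, -0.7]
width: 0.591
clock: 36.35
position: [0.5049, -0.031, 0.2636]
ee_rot: [-1.042, -2.961, 0.002]
force: [-0.1, 0.2, -0.5]
width: 0.592
clock: 36.55
position: [0.505, -0.0311, 0.2638]
ee_rot: [-0.839, -3.025, 0.001]
force: [0.2, 0.5, -1.3]
width: 0.59
clk 36.55 pos [ 0.505  -0.0311  0.2638] yaw 59.0 tilt 0.15 w 0.59 F [ 0.2  0.5 -1.3] | turn 0.03 shift cm [3.71 4.52 0.39]
```

```bash
python3 -m crank '[[[1.9,2.3,0],0,255],[[1.8,2.2,0],0,255],[[0,0,3],0,255],[[0,0,4],0,255],[[0,0,4],0,255]]'
python3 -m crank '[[[0,0,1],0,255],[[0,0,0],0,255],[[0,0,0],0,255],[[0,0,0],0,255]]'
python3 - <<'E'
from h import *
go(.4966,.0268,.084,58.97)
p,d=get_image("wrist");cv2.imwrite("pics/w20.png",p[:,:,::-1])
E
```

```text
clock: 37.05
position: [0.4972, 0.027, 0.1536]
ee_rot: [0.849, 3.025, 0.0]
force: [0.0, 0.3, -1.6]
width: 0.593
clock: 37.45
position: [0.499, 0.0268, 0.1469]
ee_rot: [0.844, 3.024, 0.002]
force: [0.6, -0.4, -1.2]
width: 0.591
clk 37.45 pos [0.499  0.0268 0.1469] yaw 58.82 tilt 0.17 w 0.591 F [ 0.6 -0.4 -1.2] | turn -0.15 shift cm [ 0.22 -0.14  6.29]
```

View pics/w20.png

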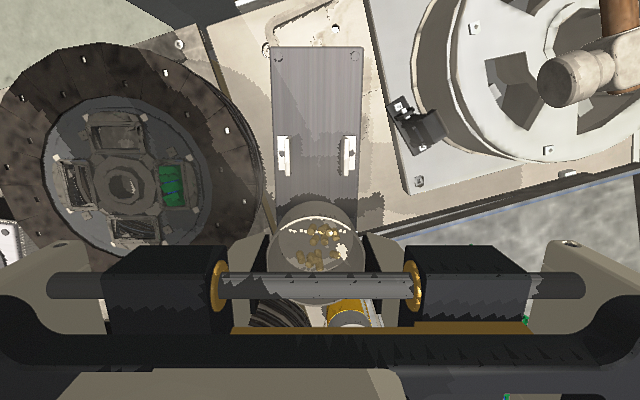

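The cup is above its end place on the empty rack, level. Lowering to the recorded grasp pose.

```bash
python3 -m crank '[[[0.1,-0.1,2.2],0,255],[[0,0,2],0,255],[[0,0,1.2],0,255],[[0,0,0],0,255],[[0,0,0],0,255]]'
python3 - <<'E'
from h import *
go(.4966,.0268,.0836,58.97)
E
```

```text
clock: 38.0
position: [0.4969, 0.0264, 0.0919]
ee_rot: [0.843, 3.026, 0.001]
force: [0.4, -0.1, -0.9]
width: 0.589
clk 38.0 pos [0.4969 0.0264 0.0919] yaw 58.85 tilt 0.04 w 0.589 F [ 0.4 -0.1 -0.9] | turn -0.12 shift cm [0.04 0.02 0.83]
```

```bash
python3 -m crank '[[[0,0,0.5],0,255],[[0,0,0.3],0,255],[[0,0,0.1],0,255],[[0,0,0],0,255]]'
python3 - <<'E'
from h import *
go(.4966,.0268,.0836,58.97)
E
python3 -m crank '[[[0,0,0],0,110],[[0,0,0],0,80],[[0,0,0],0,72],[[0,0,0],0,72],[[0,0,0],0,72]]'
python3 - <<'E'
from h import *
go(.4966,.0268,.0836,58.97)
E
python3 -m crank '[[[0,0,-1],0,72],[[0,0,-4],0,72],[[0,0,-4.5],0,72],[[0,0,-4.5],0,72],[[0,0,-4],0,72]]'
python3 -m crank '[[[0,0,0],0,72],[[0,0,0],0,72]]'
python3 - <<'E'
from h import *
go(.532,-.3152,.26,-29.2)
for n in("top","side"):
    p,d=get_image(n);P=cloud(n,d,get_calibration(n));cv2.imwrite(f"pics/{n}21.png",p[:,:,::-1])
    for q in masks_of("cup",n)[:1]:
        X=P[q['region']&(d>0)];X=X[(X[:,2]>.088)&(X[:,2]<.1)];
        if len(X)<5: continue
        A=np.c_[2*X[:,:2],np.ones(len(X))];s=np.linalg.lstsq(A,(X[:,:2]**2).sum(1),rcond=None)[0];print(n,len(X),s[:2],np.sqrt(s[2]+s[:2]@s[:2]),X[:,2].max())
E
```

```text
clock: 38.4
position: [0.4964, 0.0265, 0.0823]
ee_rot: [0.843, 3.026, 0.0]
force: [0.0, -0.7, -1.5]
width: 0.593
clk 38.4 pos [0.4964 0.0265 0.0823] yaw 58.87 tilt 0.01 w 0.593 F [ 0.  -0.7 -1.5] | turn -0.1 shift cm [-0.    0.04 -0.13]
clock: 38.9
position: [0.4964, 0.0264, 0.0823]
ee_rot: [0.843, 3.026, 0.0]
force: [-0.1, 0.4, 0.2]
width: 0.722
clk 38.9 pos [0.4964 0.0264 0.0823] yaw 58.87 tilt 0.01 w 0.722 F [-0.1  0.4  0.2] | turn -0.1 shift cm [ 0.    0.04 -0.13]
clock: 39.4
position: [0.4963, 0.0259, 0.2652]
ee_rot: [0.844, 3.025, 0.001]
force: [1.2, -0.2, -0.2]
width: 0.718
clock: 39.6
position: [0.4967, 0.0265, 0.2636]
ee_rot: [0.842, 3.024, 0.003]
force: [-0.2, 0.1, -0.4]
width: 0.72
clk 39.6 pos [0.4967 0.0265 0.2636] yaw 58.87 tilt 0.15 w 0.72 F [-0.2  0.1 -0.4] | turn 88.07 shift cm [-28.11  19.75   0.33]
top 12 [0.4977508  0.02655836] 0.027065232376283267 0.09916089947963366
side 268 [0.49753222 0.02734576] 0.0271241850107919 0.09768599697136666
```

View pics/side21.png

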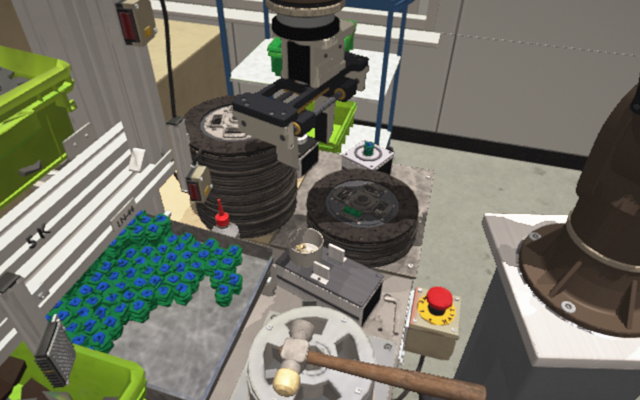

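Cup back upright, within 1 mm of its start fix. Now the pin.

```bash
python3 -m crank '[[[0,0,0],8,72],[[0,0,0],8,72],[[0,0,0],8,72],[[0,0,0],8,72],[[0,0,0],8,72]]'
python3 -m crank '[[[0,0,0],8,90],[[0,0,0],8,90],[[0,0,0],8,90],[[0,0,0],8,90],[[0,0,0],8,90]]'
python3 -m crank '[[[0,0,0],8,90],[[-3.8,1.4,0],0,90],[[-3.8,1.4,0],0,90],[[-3.8,1.4,0],0,90],[[-3.8,1.4,0],0,90]]'
python3 -m crank '[[[-3.8,1.4,0],0,90],[[-2.6,3.6,0],0,90],[[-2.6,3.6,0],0,90],[[-2.6,3.6,0],0,90],[[-1.2,1.7,0],0,90]]'
python3 -m crank '[[[0,0,0],0,90],[[0,0,0],0,90]]'
python3 - <<'E'
from h import *
go(.5322,-.3152,.15,-29.2)
E
```

```text
clock: 40.3
position: [0.4958, 0.0263, 0.2612]
ee_rot: [-1.834, -2.549, 0.003]
force: [-0.0, -0.6, -0.3]
width: 0.719
clock: 40.8
position: [0.4958, 0.0263, 0.2613]
ee_rot: [-2.596, -1.769, 0.003]
force: [0.2, 0.4, -0.2]
width: 0.647
clock: 41.3
position: [0.4703, -0.1349, 0.2615]
ee_rot: [-2.708, -1.592, 0.002]
force: [1.3, 0.6, -0.8]
width: 0.648
clock: 41.8
position: [0.5302, -0.3168, 0.2607]
ee_rot: [2.711, 1.587, -0.005]
force: [-0.3, 0.5, 1.3]
width: 0.647
clock: 42.0
position: [0.5296, -0.313, 0.2609]
ee_rot: [-2.708, -1.589, 0.003]
force: [0.1, -0.0, -0.5]
width: 0.647
clk 42.0 pos [ 0.5296 -0.313   0.2609] yaw -29.2 tilt 0.15 w 0.647 F [ 0.1 -0.  -0.5] | turn 0.0 shift cm [-0.06  0.36 11.09]
```

```bash
python3 -m crank '[[[0,0.3,3],0,90],[[0,0,4],0,90],[[0,0,4],0,90],[[0,0,0],0,90],[[0,0,0],0,90]]'
python3 -m crank '[[[0,0,0],0,90],[[0,0,0],0,90]]'
python3 - <<'E'
from h import *
go(.5322,-.3152,.0655,-29.2)
p,d=get_image("wrist");cv2.imwrite("pics/w22.png",p[:,:,::-1])
E
```

```text
clock: 42.5
position: [0.5329, -0.3134, 0.1528]
ee_rot: [-2.707, -1.592, 0.001]
force: [0.5, -0.4, 1.1]
width: 0.645
clock: 42.7
position: [0.534, -0.3151, 0.1544]
ee_rot: [2.706, 1.591, 0.003]
force: [-0.4, 0.4, -0.2]
width: 0.65
clk 42.7 pos [ 0.534  -0.3151  0.1544] yaw -29.11 tilt 0.19 w 0.65 F [-0.4  0.4 -0.2] | turn 0.09 shift cm [-0.11 -0.18  8.89]
```

View pics/w22.png

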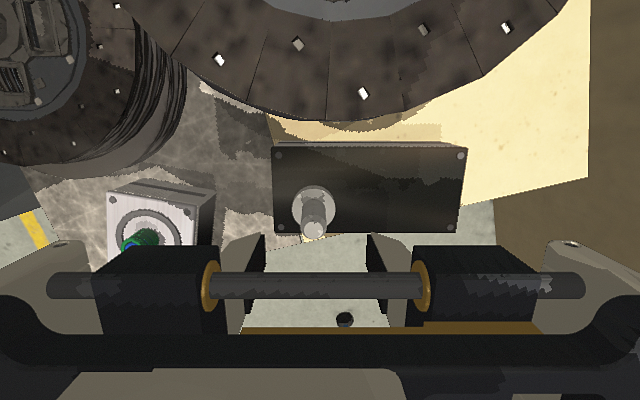

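The pin at (314,210) is upright and centred between the fingers (265/367), with the spring visible in the rim at (140,240). Lowering.

```bash
python3 -m crank '[[[0,-0.1,2.5],0,90],[[0,0,2.5],0,90],[[0,0,2],0,90],[[0,0,0],0,90],[[0,0,0],0,90]]'
python3 - <<'E'
from h import *
go(.5322,-.3152,.0655,-29.2)
E
```

```text
clock: 43.25
position: [0.5325, -0.3145, 0.0832]
ee_rot: [2.708, 1.591, 0.001]
force: [0.4, 0.2, -0.0]
width: 0.648
clk 43.25 pos [ 0.5325 -0.3145  0.0832] yaw -29.14 tilt 0.05 w 0.648 F [ 0.4  0.2 -0. ] | turn 0.06 shift cm [-0.08  0.01  1.77]
```

```bash
python3 -m crank '[[[-0.1,0,1],0,90],[[0,0,0.7],0,90],[[0,0,0],0,90],[[0,0,0],0,90],[[0,0,0],0,90]]'
python3 - <<'E'
from h import *
go(.5322,-.3152,.0655,-29.2)
E
python3 -m crank '[[[0,0,0],0,255],[[0,0,0],0,255],[[0,0,0],0,255],[[0,0,0],0,255],[[0,0,0],0,255]]' 30
python3 - <<'E'
from h import *
go(.5322,-.3152,.0655,-29.2)
E
python3 -m crank '[[[0,0,-0.3],0,255],[[0,0,-1],0,255],[[0,0,-3],0,255],[[0,0,-4],0,255],[[0,0,-4.5],0,255]]'
python3 -m crank '[[[0,0,-4.5],0,255],[[0,0,-2.5],0,255],[[0,0,0],0,255]]'
python3 - <<'E'
from h import *
go(.4212,.0744,.26,59.06)
E
```

```text
clock: 43.75
position: [0.5318, -0.315, 0.0655]
ee_rot: [2.708, 1.591, 0.0]
force: [0.4, 0.2, 0.3]
width: 0.647
clk 43.75 pos [ 0.5318 -0.315   0.0655] yaw -29.13 tilt 0.02 w 0.647 F [0.4 0.2 0.3] | turn 0.07 shift cm [0.   0.04 0.  ]
clock: 44.25
position: [0.5318, -0.315, 0.0653]
ee_rot: [2.708, 1.591, 0.0]
force: [0.5, 0.6, 1.1]
width: 0.391
clk 44.25 pos [ 0.5318 -0.315   0.0653] yaw -29.13 tilt 0.02 w 0.391 F [0.5 0.6 1.1] | turn 0.07 shift cm [-0.    0.04 -0.02]
clock: 44.75
position: [0.5309, -0.3146, 0.1945]
ee_rot: [-2.708, -1.59, 0.002]
force: [0.1, -0.5, -0.8]
width: 0.39
clock: 45.05
position: [0.5327, -0.3166, 0.268]
ee_rot: [2.704, 1.588, 0.006]
force: [-0.6, 0.0, -1.9]
width: 0.392
clk 45.05 pos [ 0.5327 -0.3166  0.268 ] yaw -29.16 tilt 0.4 w 0.392 F [-0.6  0.  -1.9] | turn -88.22 shift cm [29.67 27.8   0.61]
```

```bash
python3 -m crank '[[[2.9,-2.9,0],0,255],[[2.9,-2.9,0],0,255],[[2.9,-2.9,0],0,255],[[2.9,-2.9,0],0,255],[[2.9,-2.9,0],0,255]]'
python3 -m crank '[[[2.9,-2.9,0],0,255],[[2.9,-2.9,0],0,255],[[2.9,-2.9,0],0,255],[[2.9,-2.9,0],0,255],[[0,0,0],0,255]]'
python3 -m crank '[[[0,0,0],-8,255],[[0,0,0],-8,255],[[0,0,0],-8,255],[[0,0,0],-8,255],[[0,0,0],-8,255]]'
python3 -m crank '[[[0,0,0],-8,255],[[0,0,0],-8,255],[[0,0,0],-8,255],[[0,0,0],-8,255],[[0,0,0],-8,255]]'
python3 -m crank '[[[0,0,0],-8,255],[[0,0,0],0,255]]'
python3 - <<'E'
from h import *
go(.4212,.0744,.26,59.06)
E
```

```text
clock: 45.55
position: [0.4742, -0.1161, 0.2625]
ee_rot: [-2.708, -1.591, 0.002]
force: [0.8, 1.4, -1.0]
width: 0.39
clock: 46.05
position: [0.4286, 0.0454, 0.2625]
ee_rot: [-2.7, -1.601, 0.002]
force: [-1.3, 0.6, -1.3]
width: 0.39
clock: 46.55
position: [0.4302, 0.0395, 0.2628]
ee_rot: [-1.995, -2.427, 0.001]
force: [-0.9, -0.5, -0.9]
width: 0.39
clock: 47.05
position: [0.4302, 0.0394, 0.2628]
ee_rot: [-1.044, -2.962, 0.001]
force: [0.3, -0.0, -1.5]
width: 0.39
clock: 47.25
position: [0.4303, 0.0395, 0.2628]
ee_rot: [-0.84, -3.026, 0.001]
force: [0.2, -1.0, -0.8]
width: 0.391
clk 47.25 pos [0.4303 0.0395 0.2628] yaw 58.96 tilt 0.06 w 0.391 F [ 0.2 -1.  -0.8] | turn -0.1 shift cm [2.57 2.53 0.28]
```

```bash
python3 -m crank '[[[2.6,2.5,0],0,255],[[0,0,3],0,255],[[0,0,4],0,255],[[0,0,4],0,255],[[0,0,0],0,255]]'
python3 -m crank '[[[0,0,2],0,255],[[0,0,0],0,255],[[0,0,0],0,255],[[0,0,0],0,255]]'
python3 - <<'E'
from h import *
go(.4212,.0744,.0658,59.06)
p,d=get_image("wrist");cv2.imwrite("pics/w23.png",p[:,:,::-1])
E
```

```text
clock: 47.75
position: [0.418, 0.0738, 0.1497]
ee_rot: [-0.848, -3.019, 0.009]
force: [-0.8, -0.2, -0.8]
width: 0.391
clock: 48.15
position: [0.4222, 0.0751, 0.1347]
ee_rot: [0.844, 3.025, 0.002]
force: [0.0, 0.4, -1.1]
width: 0.394
clk 48.15 pos [0.4222 0.0751 0.1347] yaw 58.81 tilt 0.12 w 0.394 F [ 0.   0.4 -1.1] | turn -0.25 shift cm [ 0.06 -0.13  6.89]
```

View pics/w23.png

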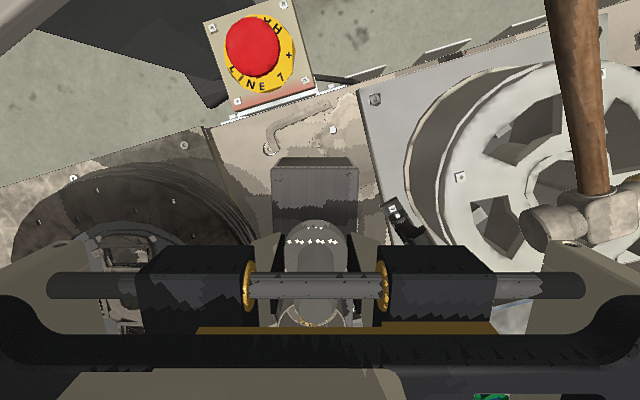

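The pin is upright over the free near end of the rack, with the cup behind at (310,315). Lowering.

```bash
python3 -m crank '[[[0,-0.1,2.2],-0.2,255],[[0,0,2.2],0,255],[[0,0,1.6],0,255],[[0,0,0],0,255],[[0,0,0],0,255]]'
python3 - <<'E'
from h import *
go(.4212,.0744,.0656,59.06)
E
```

```text
clock: 48.7
position: [0.4213, 0.0741, 0.074]
ee_rot: [0.838, 3.027, 0.001]
force: [0.4, -0.0, -1.5]
width: 0.392
clk 48.7 pos [0.4213 0.0741 0.074 ] yaw 59.04 tilt 0.03 w 0.392 F [ 0.4 -0.  -1.5] | turn -0.02 shift cm [0.02 0.02 0.84]
```

```bash
python3 -m crank '[[[0,0,0.5],0,255],[[0,0,0.3],0,255],[[0,0,0.05],0,255],[[0,0,0],0,255]]'
python3 - <<'E'
from h import *
go(.4212,.0744,.0656,59.06)
E
python3 -m crank '[[[0,0,0],0,140],[[0,0,0],0,110],[[0,0,0],0,90],[[0,0,0],0,90],[[0,0,0],0,90]]'
python3 -m crank '[[[0,0,-1],0,90],[[0,0,-4],0,90],[[0,0,-4.5],0,90],[[0,0,-4.5],0,90],[[0,0,-4.5],0,90]]'
python3 -m crank '[[[0,0,-3],0,90],[[3,4,0],0,90],[[3,4,0],0,90],[[3,4,0],0,90],[[3,4,0],0,90]]'
python3 -m crank '[[[0,0,0],0,90],[[0,0,0],0,90],[[0,0,0],0,90]]'
python3 - <<'E'
from h import *
go(.4212,.0744,.26,59)
def circ(X):
    A=np.c_[2*X[:,:2],np.ones(len(X))];s=np.linalg.lstsq(A,(X[:,:2]**2).sum(1),rcond=None)[0];return s[:2].round(4),round(np.sqrt(s[2]+s[:2]@s[:2]),4)
for n in("top","side"):
    p,d=get_image(n);P=cloud(n,d,get_calibration(n));cv2.imwrite(f"pics/{n}25.png",p[:,:,::-1])
    for q in masks_of("cup",n)[:1]:
        X=P[q['region']&(d>0)];X=X[(X[:,2]>.088)&(X[:,2]<.1)]
        if len(X)>5: print(n,"cup",circ(X))
    near=(np.hypot(P[...,0]-.421,P[...,1]-.078)<.03)
    for a,b in((.066,.075),(.08,.108),(.112,.125)):
        X=P[near&(P[...,2]>a)&(P[...,2]<b)]
        if len(X)>5: print(n,"pin",a,X.mean(0).round(4),circ(X))
    m=(np.hypot(P[...,0]-.3813,P[...,1]+.2687)<.02)&(P[...,2]>.078)&(P[...,2]<.095);X=P[m]
    if len(X)>5:print(n,"spring",X.mean(0).round(4),cv2.minEnclosingCircle((X[:,:2]*1000).astype(np.float32)))
    for l in("oil_can","hex_key"):
        for q in masks_of(l,n)[:1]:print(n,l,P[q['region']&(d>0)].mean(0).round(4))
E
```

```text
clock: 49.1
position: [0.4213, 0.0745, 0.0652]
ee_rot: [0.837, 3.027, 0.002]
force: [-0.0, 0.6, 2.8]
width: 0.39
clk 49.1 pos [0.4213 0.0745 0.0652] yaw 59.08 tilt 0.06 w 0.39 F [-0.   0.6  2.8] | turn 0.02 shift cm [ 0.01 -0.01 -0.04]
clock: 49.6
position: [0.4208, 0.0741, 0.0647]
ee_rot: [-0.838, -3.028, 0.0]
force: [-0.4, 0.1, 1.0]
width: 0.642
clock: 50.1
position: [0.4205, 0.0733, 0.252]
ee_rot: [0.84, 3.027, -0.001]
force: [1.5, 0.8, -0.1]
width: 0.647
clock: 50.6
position: [0.3996, 0.2745, 0.2807]
ee_rot: [0.839, 3.027, 0.002]
force: [2.3, -0.2, 0.2]
width: 0.648
clock: 50.9
position: [0.4005, 0.2717, 0.2801]
ee_rot: [0.84, 3.027, -0.001]
force: [0.1, -0.2, -0.5]
width: 0.643
clk 50.9 pos [0.4005 0.2717 0.2801] yaw 58.98 tilt 0.03 w 0.643 F [ 0.1 -0.2 -0.5] | turn -0.02 shift cm [-11.94 -15.84   2.02]
top cup (array([0.4981, 0.027 ]), np.float64(0.0269))
top pin 0.066 [0.4195 0.0716 0.0729] (array([0.4226, 0.0755]), np.float64(0.0159))
top pin 0.08 [0.4187 0.0694 0.0935] (array([0.4228, 0.0757]), np.float64(0.0097))
top pin 0.112 [0.4224 0.0742 0.1179] (array([0.4226, 0.0746]), np.float64(0.0069))
top spring [ 0.3804 -0.2668  0.0848] ((380.49822998046875, -267.3516540527344), 10.681721687316895)
top oil_can [ 0.6264 -0.016   0.068 ]
top hex_key [0.4448 0.0522 0.0593]
side cup (array([0.4978, 0.0271]), np.float64(0.0271))
side spring [ 0.3813 -0.2665  0.0836] ((381.2013854980469, -266.871826171875), 10.723791122436523)
side oil_can [ 0.6312 -0.0077  0.0918]
```

View pics/side25.png

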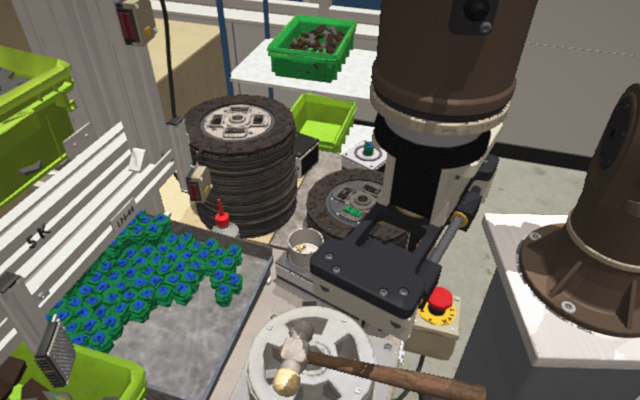

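View pics/top25.png

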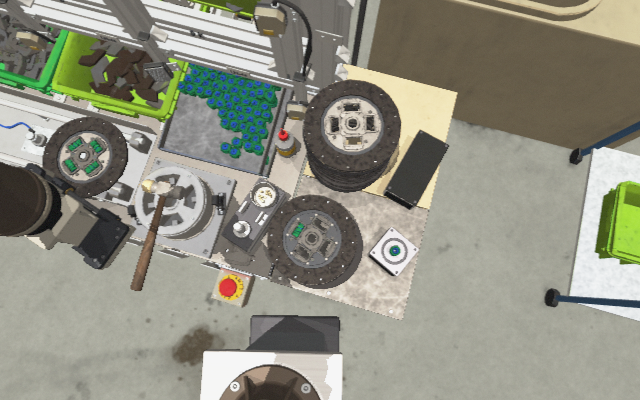

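Top view: the cup (265,196) and pin (241,229) stand back on the rack, the spring sits in the rim (394,251), and the stand is empty. The oil can is unchanged and the hex key is still at about (238,257). That net "hex key" fix was a rack misdetection. Handing in.

Run:
```python
from cell import *
print([ (q['score'],q['location']) for q in look_for("hex_key","top")[:3]])
print(workorder.sign_off())
```

```text
[]
the job is handed in; nothing more can be done
None
```

The job is done and handed in at about 51 s of the 122 s allowed. The cup and pin were set aside on the rubber-topped stand, the spring was moved to the seat, and the cup and pin were then put back on the rack.

My last measurements, from the top and side cameras unless noted:

| Thing | Last check |
|---|---|
| Spring | upright, about 1.5–2 mm from the middle of the rim |
| Cup | upright on the rack, about 1 mm from its start |
| Pin | upright on the rack, about 1.5 mm from its start (top view only; the gripper hid it from the side view) |
| Oil can | mean position unchanged to about 1 mm |
| Gripper | open, clear of everything |

- **Hex key:** this check disagreed. After the job, one network call reported the rack in its place and another found nothing. In the last top picture I could still see it where it started, and the arm never went near it.
- **Cup grip:** I gripped the cup near its rim, with the fingertips 23 mm above its foot, because the low clutch disc leaves little room beside it there.

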